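# Scoop the tumbler pins into the canister and hang up the scoop

## Task

With the hand scoop, clear all four brass tumbler pins out of the trough into the open brass canister, without touching the pins with the fingers. Feel gently for the trough's floor and back-stop rather than forcing the scoop against them. Then hang the scoop by the window in its handle on the hook stand and let go, leaving the canister upright where it stands and everything else on the desk undisturbed.

Things in the scene. Friction and masses are not known exactly. Their poses are not given: they have to be found in the camera images.
- scoop: Loose steel hand scoop, about 0.22 kg, starts standing flat on the desk. Origin: centre of the underside of its pan; +x out of the open mouth, z up. Pan 72 mm long (x -36 to +36), sheet 2.5 mm, floor 46 mm wide underneath, sides sloping outward at 45 degrees to 20 mm height (86 mm wide at the top), back wall 22 mm high at x = -36, front open. Handle: see its grip and eye.
- scoop_grip (a point): Best TCP point, centre of grip, scoop coordinates (-75, 0, 78.4) mm, scoop's axes. The handle leans back 30 degrees from the pan's upright: along (-0.5, 0, 0.866) from (-35.5, 0, 10) mm. Its top, 58 to 88 mm along, is a rosewood bar 64 mm wide (y), 10 mm thick: pinch across the 10 mm, fingers pointing down along the handle (tilted 30 degrees when the pan is flat). This point is 79 mm along.
- scoop_eye (a point): Middle of the grip bar's underside = top edge of the handle window (the eye), scoop coordinates (-64.5, 0, 60.2) mm, scoop's axes. The window is 38 mm high along the handle (20 to 58 mm) and 48 mm wide (y), between 4 mm thick rails; fingertips reaching past 58 mm would block it. This edge rests on the hook when hung; the empty scoop then hangs with its pan floor about 44 degrees nose-down.
- scoop_lip (a point): Middle of the front lip of the pan, on its underside; scoop coordinates (36, 0, 0) mm. Axes as the scoop's.
- trough: Open dark steel trough fixed to the desk, 230 mm long (x), 106 mm wide, 36 mm high; origin: centre of its underside, +x away from the robot. Inside x -110 to +110; floor 5 mm above the desk, flat for y -26 to +26, then sides sloping outward at 45 degrees to 27 mm height: the scoop's pan lies in it with 3 mm to spare each side. Near the far end stands a back-stop (see trough_floor).
- trough_floor (a point): Middle of the trough's inner floor, 5 mm above the trough's origin, trough's axes. An aluminium back-stop across the trough is clamped near the far (+x) end: a plate rising away from the robot at 45 degrees to 27 mm height. Its foot on the floor lies at an unreported x between +54 and +84 mm and must be felt or seen. Pushed along the floor up to the stop, the scoop's lip drives under the pins.
- pin1: Brass tumbler pin: a round bar 16 mm in diameter and 24 mm long with round ends, 30 g, lying loose on the trough floor in front of the back-stop. Origin on its side surface midway along; its length is its x.
- pin2: Brass tumbler pin: a round bar 16 mm in diameter and 24 mm long with round ends, 30 g, lying loose on the trough floor in front of the back-stop. Origin on its side surface midway along; its length is its x.
- pin3: Brass tumbler pin: a round bar 16 mm in diameter and 24 mm long with round ends, 30 g, lying loose on the trough floor in front of the back-stop. Origin on its side surface midway along; its length is its x.
- pin4: Brass tumbler pin: a round bar 16 mm in diameter and 24 mm long with round ends, 30 g, lying loose on the trough floor in front of the back-stop. Origin on its side surface midway along; its length is its x.
- canister: Open round brass canister, loose, 0.7 kg, its lid off: outside diameter 116 mm, height 65 mm, wall 3 mm, floor 4 mm thick. Origin: centre of its underside, z up.
- hook: Fixed steel hook stand: round foot 90 mm wide, 12 mm high, post 14 mm in diameter and 200 mm high; from its top a level round prong 8 mm thick points to the stand's -x (roughly to the robot), top of prong at 200 mm, out to x = -80 mm, then turned up to the tip. Nothing stands above the prong but the tip. Origin: centre of the foot's underside, z up.
- hook_seat (a point): On the top of the prong, 45 mm out from the post's axis: (-45, 0, 200) mm in the stand's frame. Axes as the stand's.
- hook_tip (a point): Top of the prong's upturned tip: (-86, 0, 214) mm in the stand's frame. Axes as the stand's.
- lid: Bystander: the canister's brass screw lid, 122 mm wide, 26 mm high over its knob, lying flat. Origin: centre of the underside.
- trunk_lock: Bystander: bronze trunk lock, 50 x 75 x 30 mm. Origin: centre of the underside.
- hasp1: Bystander: chrome hasp, 95 x 30 mm, staple 25 mm high. Origin: centre of the underside.
- hasp2: Bystander: chrome hasp like the other one.
- handle_block: Bystander: rosewood handle block, 45 x 110 x 35 mm. Origin: centre of the underside.
- padlock: Bystander: brass padlock lying flat, 45 x 50 x 22 mm with a steel shackle. Origin: centre of the underside.

How it is judged (in metres and radians):
On the way, in this order (a step that is already met when the one before it is completed fails the run):
1. at least one pin is carried in the scoop, clear of the trough (((x of pin1 in the frame of scoop between -0.04 and 0.04 m and y of pin1 in the frame of scoop between -0.04 and 0.04 m and z of pin1 in the frame of scoop between 0 and 0.045 m) or (x of pin2 in the frame of scoop between -0.04 and 0.04 m and y of pin2 in the frame of scoop between -0.04 and 0.04 m and z of pin2 in the frame of scoop between 0 and 0.045 m) or (x of pin3 in the frame of scoop between -0.04 and 0.04 m and y of pin3 in the frame of scoop between -0.04 and 0.04 m and z of pin3 in the frame of scoop between 0 and 0.045 m) or (x of pin4 in the frame of scoop between -0.04 and 0.04 m and y of pin4 in the frame of scoop between -0.04 and 0.04 m and z of pin4 in the frame of scoop between 0 and 0.045 m)) and height (world z) of scoop above 0.06 m), for 0.2 s.
2. all four pins are in the canister (horizontal distance between each of pin1, pin2, pin3, pin4 and canister below 0.055 m and z of pin1 in the frame of canister between 0 and 0.055 m and z of pin2 in the frame of canister between 0 and 0.055 m and z of pin3 in the frame of canister between 0 and 0.055 m and z of pin4 in the frame of canister between 0 and 0.055 m), for 0.2 s.
At the end, for the whole second after the job is handed in: All four pins lie in the canister below its rim, the canister upright within 6 degrees; the scoop hangs at rest by its window on the prong, grip bar between post and tip, within 20 mm sideways and -15 to +25 mm of the prong's top, weight on the hook (all of step 2 and contact force between scoop and hook above 0.5 N and x of scoop_eye in the frame of hook between -0.085 and -0.004 m and y of scoop_eye in the frame of hook between -0.02 and 0.02 m and z of scoop_eye in the frame of hook between 0.185 and 0.225 m and height (world z) of scoop above 0.06 m and linear speed of scoop below 0.04 m/s and angular speed of scoop below 0.4 rad/s and angle between canister's own z axis and vertical below 0.1 rad); the robot touches nothing.
It fails at once if the fingers touch a pin (contact force between the fingers and pin1 above 0.5 N or contact force between the fingers and pin2 above 0.5 N or contact force between the fingers and pin3 above 0.5 N or contact force between the fingers and pin4 above 0.5 N).
It fails at once if the scoop is forced against the trough or its back-stop (over 90 N) (contact force between scoop and trough above 90 N).
It fails at once if the canister is tipped by over 20 degrees or shifted by over 30 mm (angle between canister's own z axis and vertical above 0.35 rad or distance of canister from where it was at the start of the episode above 0.03 m).
It fails at once if a bystander is shifted by over 30 mm (distance of any of lid, trunk_lock, hasp1, hasp2, handle_block, padlock from where it was at the start of the episode above 0.03 m).
It also fails if it takes over 69 s, if anything falls off the work surface, if the arm or the gripper's body presses on something with over 40 N, if the wrist force passes 120 N, or if a joint passes its speed limit or range.

## Robot

A 6-joint arm with a two-finger parallel gripper is mounted at the origin on the work surface. World frame = base frame: x ahead of the robot, y to its left, z up, the work surface at z = 0. Lengths are in mm, angles in degrees, forces in N, time in s.
With the tool pointing down it reaches from about 400 to 825 mm from the base axis. Payload 7 kg.
Tool frame: the origin (TCP) lies between the finger pads, 19 mm behind the fingertips; this is the grasp point; z points along the fingers, y is the line along which they close (so a half turn about z gives the same grasp; the last joint's range is limited). The gripper opens to 88 mm and grips with 3 to 60 N. Pads are 19 mm wide; open, the fingers measure 130 mm over their backs; the gripper's body (78 mm by 193 mm) begins 47 mm behind the grasp point.
Start: joints at [90.991, 20.546, 0.682, 0, -70.136, -16.507], TCP at [180.574, 650.376, 245.361] pointing down, gripper open.
Joint ranges: [-176.03, 176.03], [-82.01, 121.73], [-58.28, 71.71], [-173.87, 95.51], [-174.79, -0.11], [-173.66, 173.66]. Speed limits (degrees/s): [136.94, 136.94, 172.46, 180, 180, 180].

## Interface

Orientations are given as [roll, pitch, yaw] about the fixed x, y, z axes, in that order (R = Rz(yaw) Ry(pitch) Rx(roll)).
In Python, from plant import monitor, read_camera, r gives the robot as it stands. The module is installed in compiled form; this text tells all that it offers.
- The arm moves only by the tool servo_tool, never from a script. Its argument "targets" is a list of rows, each an object of numbers: "gripper": the closure, from 0 (fully open) to 1 (shut); "tx", "ty", "tz": the shift along the tool's x, y, z in m; "twist": the turn about the tool's z in rad. In form: [{"gripper": .., "tx": .., "ty": .., "tz": .., "twist": ..}, ...]. A call has 1 to 8 rows; each row is the pose to reach, as a shift and turn from the pose commanded when the call began, along the tool's axes at that moment; what a row does not reach only later rows make up. A row lasts 1/8 s, in which the tool goes at most 62.5 mm and 10.7 degrees, less where a joint would pass 70% of its speed; a pose out of reach is approached as far as the arm can. A call with a gripper value outside its range is refused whole. The fingers move at their own pace and stop on an object; "squeeze" is the grip in N (left out, the last holds). Time passes only in rows, so rows that repeat a pose let the fingers close. It gives the time, the measured TCP pose, the force, the opening and the grip force at its end, in the units of the state.
- monitor.sense(): the state, without advancing time (a new reading comes with each control period).
- read_camera(name): name is "scene" or "top"; returns a dict with "image" (480x640x3 uint8, blue, green, red), "depth" (480x640 float32, mm along the optical axis (not along the pixel's ray), 0 where there is no reading), "fx", "fy", "cx", "cy" (pixels), "eye" and "attitude" of the camera in the world. Camera axes: x right, y up, looking along -z (the intrinsics and any distortion apply to the point x, -y, -z); pixel columns grow to the right and rows downward; lengths in mm; the calibration is good to about 2 mm. A picture is of the moment at which its call begins.
- r.hand_in(): hands the job in; it is judged then, once.
The state is a dict: "time_s": time; "joint_positions": joint angles; "qvel": joint speeds; "tau": joint torques, N m; "position": TCP position; "tcp_rot": TCP orientation; "ft_force": force on the tool from outside, world axes, zero at the start; "torque": the same for the moment, N m; "width": opening from 0.0 (shut) to 1.0 (fully open); "finger_force": force on a finger pad.
Only numpy, scipy, OpenCV 4.12 (cv2) and the standard library are available. Lean on these libraries where they do the work, as an engineer would, in place of code of your own. Each camera call takes 0.05 s, during which the arm holds its last target. There are 200 camera calls.

## Working session

There is one attempt and no reset: what is moved stays moved. The work goes in short steps, Python scripts to look and compute and a tool call to move; the robot and the scene stay as the last step left them, time stands still between calls to the robot, and variables do not carry over. Pictures are saved under pics/ and viewed, at most 10 in all, crops included, and the job is handed in when it is done.

Besides the shell and the picture viewer there is one more tool, called after "Call:" as name(argument=value, ...) on one line, values as JSON. servo_tool: Moves the arm, as the interface text tells. Its arguments: {"type":"object","properties":{"targets":{"type":"array"},"squeeze":{"type":"number"}},"required":["targets"]}

```bash
mkdir -p pics; python3 - <<'E'
from plant import monitor, read_camera, r
import cv2,numpy as np
for n in("scene","top"):
    c=read_camera(n); cv2.imwrite(f"pics/{n}0.png",c["image"]); np.savez(f"{n}0.npz",**c)
    print(n,{k:(v if k not in("image","depth") else (v>0).mean()) for k,v in c.items()})
print(monitor.sense())
E
```

```text
scene {'image': np.float64(0.9944672309027778), 'depth': np.float64(0.996083984375), 'fx': 562.3826164529544, 'fy': 562.3826164529544, 'cx': 327.79872383205424, 'cy': 227.03309694271167, 'eye': array([1110.25551567, -241.53777151,  820.23606487]), 'attitude': array([41.03139528, -0.70748999, 65.98351864])}
top {'image': np.float64(0.9978884548611111), 'depth': np.float64(0.9959635416666667), 'fx': 542.5418240462357, 'fy': 542.5418240462357, 'cx': 317.39447020852657, 'cy': 233.590389820026, 'eye': array([ 358.47455249,  -18.37223059, 1243.23612073]), 'attitude': array([ 10.86197346,   0.18048009, -89.84177425])}
{'time_s': 0.1, 'joint_positions': array([ 9.09923027e+01,  2.05862406e+01,  6.39566991e-01, -1.66628994e-02,
       -7.01357817e+01, -1.65060187e+01]), 'qvel': array([ 0.02729923, -0.06779494,  0.0945648 ,  0.0806032 ,  0.03794906,
        0.01852765]), 'tau': array([-1.66451970e-03, -5.84162486e+01,  2.93748307e+01,  7.01539770e+00,
        1.01706258e-02, -5.62439550e-05]), 'position': array([180.4718972 , 650.00847579, 244.53617478]), 'tcp_rot': array([ 1.79916492e+02, -8.40926940e-03, -1.55193831e+01]), 'ft_force': array([ 0.29963463,  0.55050558, -0.6349698 ]), 'torque': array([-0.04353289, -0.00185113, -0.00539685]), 'finger_force': 0.0, 'width': 1.0049926629784405}
```

View pics/top0.png

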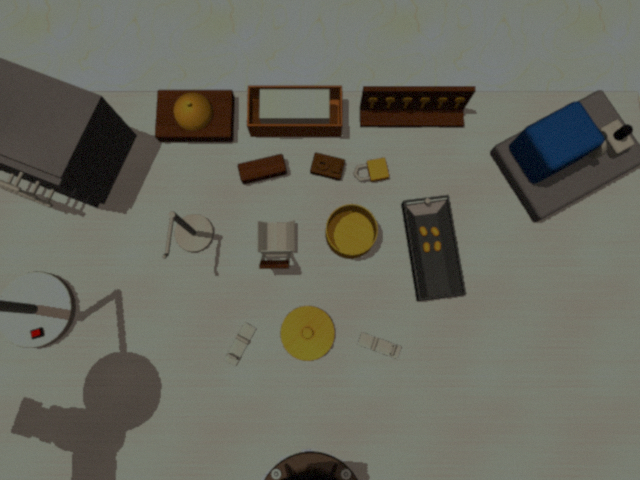

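View pics/scene0.png

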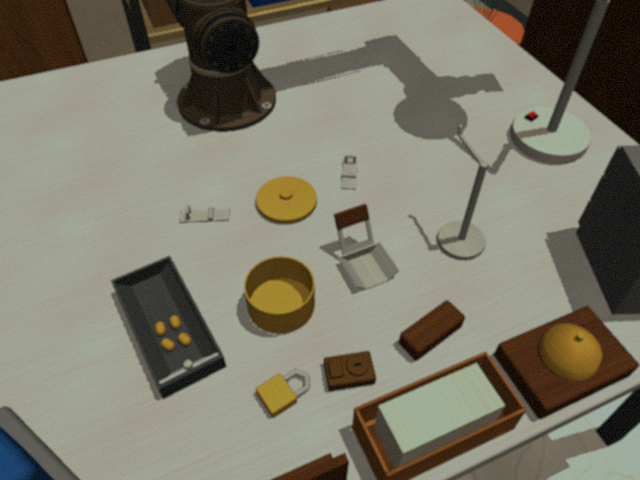

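```bash
cat > h.py <<'E'
import numpy as np,cv2
from scipy.spatial.transform import Rotation as Ro
def pose(c): return Ro.from_euler('xyz',c["attitude"],degrees=True).as_matrix(),c["eye"]
def cloud(c):
    R,e=pose(c); v,u=np.mgrid[:480,:640]; d=c["depth"].astype(float)
    p=np.dstack([(u-c["cx"])/c["fx"]*d,-(v-c["cy"])/c["fy"]*d,-d])
    p=p@R.T+e; p[d<=0]=np.nan; return p
def ray(c,uv,z):
    R,e=pose(c); d=R@np.array([(uv[0]-c["cx"])/c["fx"],-(uv[1]-c["cy"])/c["fy"],-1]); return e+d*(z-e[2])/d[2]
def proj(c,p):
    R,e=pose(c); q=R.T@(np.array(p,float)-e); return c["cx"]-q[0]/q[2]*c["fx"],c["cy"]+q[1]/q[2]*c["fy"]
def sel(P,lo,hi):
    q=P.reshape(-1,3); return q[np.all((q>lo)&(q<hi),1)]
def rect(q): return cv2.minAreaRect(q[:,:2].astype(np.float32))
E
python3 - <<'E'
from h import *
np.set_printoptions(precision=1,suppress=True)
C={n:dict(np.load(n+"0.npz")) for n in("top","scene")}
P={n:cloud(c) for n,c in C.items()}
t=C["top"]
for nm,uv in dict(scoop=(278,245),trough=(434,248),can=(351,231),post=(176,214),tip=(168,254),foot=(195,233)).items():
    print(nm,ray(t,uv,0),P["top"][uv[1],uv[0]])
for n,p in P.items():
    s0=ray(t,(278,245),0)
    print(n,"desk z",np.nanmedian(sel(p,[300,-200,-20],[600,100,20])[:,2]))
    q=sel(p,[s0[0]-130,s0[1]-60,68],[s0[0]+60,s0[1]+60,110]); print(" bar",len(q),q.min(0),q.max(0),rect(q))
    q=sel(p,[s0[0]-130,s0[1]-70,14],[s0[0]+80,s0[1]+70,30]); print(" pan rim",len(q),q.min(0),q.max(0),rect(q))
    t0=ray(t,(434,248),0); q=sel(p,[t0[0]-160,t0[1]-100,24],[t0[0]+160,t0[1]+100,45]); print(" trough",len(q),q.min(0),q.max(0),rect(q))
    c0=ray(t,(351,231),0); q=sel(p,[c0[0]-90,c0[1]-80,58],[c0[0]+90,c0[1]+80,75])
    A=np.c_[2*q[:,:2],np.ones(len(q))]; x=np.linalg.lstsq(A,(q[:,:2]**2).sum(1),rcond=None)[0]
    print(" can",len(q),x[:2],np.sqrt(x[2]+x[0]**2+x[1]**2),q[:,2].max())
    f=ray(t,(195,233),0); q=sel(p,[f[0]-130,f[1]-90,180],[f[0]+60,f[1]+110,230])
    if len(q): print(" prong",len(q),q.min(0),q.max(0),rect(q), np.median(q[:,2]))
    q=sel(p,[f[0]-60,f[1]-60,6],[f[0]+60,f[1]+60,16]);print(" foot",len(q),q.min(0),q.max(0),cv2.minEnclosingCircle(q[:,:2].astype(np.float32)))
E
```

```text
scoop [569.8  77.7   0. ] [570.3  77.9  -3. ]
trough [ 563.6 -284.4    0. ] [ 561.3 -281.5   13.6]
can [603.3 -92.2   0. ] [602.6 -92.    3.9]
post [643.2 318.8   0. ] [599.1 266.6 192.4]
tip [548.1 332.5   0. ] [517.8 276.4 198.6]
foot [597.8 272.1   0. ] [594.1 267.5  19.5]
top desk z 0.8769286932194973
 bar 241 [504.4  47.8  68.2] [524.9 111.9  91.5] ((514.9351806640625, 79.81150817871094), (20.319900512695312, 64.20519256591797), 0.7715810537338257)
 pan rim 399 [541.7  39.3  14. ] [624.5 123.1  29.9] ((583.0357666015625, 81.10370635986328), (82.04955291748047, 83.36661529541016), 0.5703148245811462)
 trough 1193 [ 443.2 -342.6   24. ] [ 681.9 -209.8   44.4] ((562.51171875, -276.7843933105469), (230.58949279785156, 108.00381469726562), 7.414210319519043)
 can 271 [595.3 -89.1] 56.1327138500162 69.44756364498198
 prong 231 [507.7 266.3 181.7] [603.9 284.  214.9] ((555.7930297851562, 275.0585021972656), (13.302565574645996, 96.49766540527344), 87.03465270996094) 199.21924904095704
 foot 985 [537.9 228.3   6.1] [644.3 326.2  16. ] ((593.2671508789062, 280.5774230957031), 61.70140075683594)
scene desk z 0.09853309861489379
 bar 476 [500.8  46.9  68. ] [526.2 112.8  90.1] ((513.924560546875, 79.72863006591797), (23.895334243774414, 65.7823257446289), 2.6922945976257324)
 pan rim 672 [535.6  37.6  14. ] [623.7 125.2  29.9] ((579.022216796875, 81.28284454345703), (88.00418853759766, 86.93417358398438), 1.0323638916015625)
 trough 2204 [ 439.1 -342.7   24. ] [ 681.7 -209.7   45. ] ((560.3094482421875, -276.4472351074219), (234.21023559570312, 106.08868408203125), 7.307979583740234)
 can 592 [594.4 -89.5] 56.18876905708964 68.88085170963541
 prong 317 [508.  265.2 180.3] [604.2 282.8 214. ] ((556.43896484375, 278.255126953125), (15.223729133605957, 96.23933410644531), 82.80477905273438) 198.1536977814934
 foot 1280 [551.2 227.2   6.1] [642.6 318.4  15.9] ((596.4756469726562, 272.0117492675781), 46.88473892211914)
```

```bash
cat >> h.py <<'E'
def go(x,y,z,yaw):
    from plant import monitor
    s=monitor.sense(); p=s["position"]; w=s["tcp_rot"][2]; a=np.radians(w); d=np.array([x,y,z])-p
    dy=(yaw-w+180)%360-180
    print("t",round(s["time_s"],2),"pos",p.round(1),"rot",s["tcp_rot"].round(2),"F",s["ft_force"].round(1),"w",round(s["width"]*88,1),"ff",round(s["finger_force"],1),"j",s["joint_positions"].round(0))
    print("MOVE tx %.4f ty %.4f tz %.4f twist %.4f"%((d[0]*np.cos(a)+d[1]*np.sin(a))/1e3,(d[0]*np.sin(a)-d[1]*np.cos(a))/1e3,-d[2]/1e3,-np.radians(dy)))
def local(P,o,yaw):
    a=np.radians(yaw); q=P.reshape(-1,3)-[o[0],o[1],0]
    return np.c_[q[:,0]*np.cos(a)+q[:,1]*np.sin(a),-q[:,0]*np.sin(a)+q[:,1]*np.cos(a),q[:,2]]
E
python3 - <<'E'
from h import *
np.set_printoptions(precision=1,suppress=True)
C={n:dict(np.load(n+"0.npz")) for n in("top","scene")}
for n,c in C.items():
    P=cloud(c); hsv=cv2.cvtColor(c["image"],cv2.COLOR_BGR2HSV).reshape(-1,3)
    q=local(P,(561.3,-276.6),7.35); m=(abs(q[:,1])<17)
    print(n); 
    br=m&(hsv[:,1]>140)&(hsv[:,2]>90)&(q[:,0]<100)&(q[:,0]>-100)
    mask=br.reshape(480,640).astype(np.uint8)
    k,L,st,ce=cv2.connectedComponentsWithStats(mask)
    for i in range(1,k):
        if st[i,4]>8: 
            w=ray(c,ce[i],13+4); print(" pin",st[i,4],ce[i],local(w,(561.3,-276.6),7.35)[0], "zmax",np.nanmax(q[:,2][L.ravel()==i]))
    print(" profile",[(x,round(float(np.nanmedian(q[:,2][m&~br&(abs(q[:,0]-x)<2.5)])),1)) for x in range(-110,112,6)])
    f=sel(P,[500,240,192],[615,310,206]); ctr=f.mean(0); u,s,v=np.linalg.svd((f-ctr)[:,:2]); print(" prong",len(f),ctr,np.degrees(np.arctan2(v[0,1],v[0,0])),f.min(0),f.max(0))
    b=sel(P,[480,20,74],[560,140,100]); ctr=b.mean(0);v=np.linalg.svd((b-ctr)[:,:2])[2]; print(" bar",ctr,np.degrees(np.arctan2(v[0,1],v[0,0])),b[:,2].max())
go(512,79.8,190,1)
E
```

```text
top
 pin 30 [423.9 230.6] [42.  12.3 17. ] zmax 26.69241956472615
 pin 41 [434.2 230.9] [ 38.3 -11.2  17. ] zmax 23.41024467974603
 pin 44 [436.9 245.6] [  3.6 -11.6  17. ] zmax 24.958518661575454
 pin 37 [426.9 246.5] [ 4.3 11.5 17. ] zmax 22.47688326690104
 profile [(-110, 35.7), (-104, 5.2), (-98, 4.7), (-92, 3.5), (-86, 5.2), (-80, 4.1), (-74, 5.1), (-68, 5.5), (-62, 5.8), (-56, 4.6), (-50, 5.5), (-44, 4.4), (-38, 4.5), (-32, 5.8), (-26, 4.5), (-20, 4.8), (-14, 4.9), (-8, 3.8), (-2, 5.5), (4, 4.5), (10, 6.8), (16, 5.4), (22, 5.5), (28, 4.8), (34, 5.8), (40, 6.4), (46, 6.2), (52, 4.3), (58, 4.8), (64, 4.9), (70, 3.9), (76, 4.4), (82, 5.2), (88, 9.7), (94, 15.4), (100, 22.9), (106, 35.3)]
 prong 203 [562.8 275.5 199.1] 175.37756904523147 [513.2 266.6 192.3] [603.9 283.1 205.1]
 bar [512.5  79.8  84.1] -87.65785365349608 91.50656645656841
scene
 pin 77 [173.9 321.7] [ 4.  11.8 17. ] zmax 23.02640938008608
 pin 95 [160.4 327.3] [  2.6 -10.9  17. ] zmax 22.637486144700915
 pin 75 [182.6 338.5] [40.7 12.4 17. ] zmax 21.797150770045732
 pin 99 [168.3 343.4] [ 37.3 -10.5  17. ] zmax 22.52981147729224
 profile [(-110, 18.8), (-104, 4.8), (-98, 4.3), (-92, 4.4), (-86, 4.4), (-80, 4.7), (-74, 4.4), (-68, 4.2), (-62, 3.9), (-56, 4.5), (-50, 4.3), (-44, 4.0), (-38, 4.1), (-32, 3.8), (-26, 4.5), (-20, 4.6), (-14, 4.2), (-8, 4.3), (-2, 4.7), (4, 4.3), (10, 4.1), (16, 4.5), (22, 4.5), (28, 3.8), (34, 4.0), (40, 4.4), (46, 4.6), (52, 4.6), (58, 4.4), (64, 4.1), (70, 4.2), (76, 4.4), (82, 4.9), (88, 11.2), (94, 44.7), (100, 45.9), (106, 36.6)]
 prong 244 [561.5 274.7 198.2] -4.8216107321678034 [512.4 265.2 192.2] [603.4 282.8 205.7]
 bar [513.5  78.   81.7] -89.04226745443813 90.095417251409
t 0.1 pos [180.5 650.  244.5] rot [179.9  -0.  -15.5] F [ 0.3  0.6 -0.6] w 88.4 ff 0.0 j [ 91.  21.   1.  -0. -70. -17.]
MOVE tx 0.4720 ty 0.4607 tz 0.0545 twist -0.2883
```

Call:
servo_tool(targets=[{"gripper":0,"tx":0.059,"ty":0.058,"tz":0,"twist":-0.036},{"gripper":0,"tx":0.1,"ty":0.1,"tz":0,"twist":-0.07},{"gripper":0,"tx":0.14,"ty":0.14,"tz":0,"twist":-0.1},{"gripper":0,"tx":0.18,"ty":0.18,"tz":0,"twist":-0.14},{"gripper":0,"tx":0.22,"ty":0.22,"tz":0,"twist":-0.18},{"gripper":0,"tx":0.26,"ty":0.26,"tz":0,"twist":-0.22},{"gripper":0,"tx":0.3,"ty":0.3,"tz":0,"twist":-0.26},{"gripper":0,"tx":0.34,"ty":0.34,"tz":0,"twist":-0.288}])

```text
time_s: 1.1
position: [417.7, 230.0, 245.4]
tcp_rot: [-180.0, -0.0, 1.1]
ft_force: [0.3, 1.1, 0.1]
width: 1.001
finger_force: 0.0
```

```bash
python3 -c "
from h import *
go(514,79.7,120,1)"
```

```text
t 1.1 pos [417.7 230.  245.4] rot [-179.99   -0.      1.07] F [0.3 1.1 0.1] w 88.1 ff 0.0 j [ 53.   2. -23.  -0. -65.  39.]
MOVE tx 0.0935 ty 0.1521 tz 0.1254 twist 0.0012
```

Call:
servo_tool(targets=[{"gripper":0,"tx":0.035,"ty":0.05,"tz":0.01},{"gripper":0,"tx":0.065,"ty":0.1,"tz":0.03},{"gripper":0,"tx":0.0935,"ty":0.145,"tz":0.05},{"gripper":0,"tx":0.0935,"ty":0.152,"tz":0.09},{"gripper":0,"tx":0.0935,"ty":0.152,"tz":0.125},{"gripper":0,"tx":0.0935,"ty":0.152,"tz":0.15},{"gripper":0,"tx":0.0935,"ty":0.152,"tz":0.169},{"gripper":0,"tx":0.0935,"ty":0.152,"tz":0.169}])

```text
invalid input
```

Call:
servo_tool(targets=[{"gripper":0.2},{"gripper":0.4},{"gripper":1},{"gripper":1},{"gripper":1},{"gripper":1}], squeeze=60)

```text
invalid input
```

Call:
servo_tool(targets=[{"gripper":1,"tz":-0.005},{"gripper":1,"tz":-0.01},{"gripper":1,"tz":-0.02},{"gripper":1,"tz":-0.03},{"gripper":1,"tz":-0.03}])

```text
invalid input
```

```bash
cat >> h.py <<'E'
def pitch(yaw,R=170):
    "pan pitch: fit of pan floor points, in the tool's frame, both cameras"
    from plant import monitor,read_camera
    o=monitor.sense()["position"]
    for n in("top","scene"):
        c=read_camera(n); q=local(cloud(c),o,yaw); q[:,2]-=o[2]
        np.savez("last_%s.npz"%n,**c)
        g=q[(q[:,0]>10)&(q[:,0]<125)&(abs(q[:,1])<17)&(q[:,2]>-150)&(q[:,2]<-25)]
        print(n,[(x,round(float(np.median(g[abs(g[:,0]-x)<3,2])),1),round(float(g[abs(g[:,0]-x)<3,2].min()),1)) for x in range(15,125,10) if (abs(g[:,0]-x)<3).any()])
E
python3 -c "
from h import *
go(514,79.7,76,1); pitch(1); go(514,79.7,76,1)
import cv2
for n in('top','scene'):
    im=np.load('last_%s.npz'%n)['image']; cv2.imwrite('pics/%s1.png'%n,im)
a=cv2.imread('pics/top1.png')[180:320,200:400]; b=cv2.imread('pics/scene1.png')[150:310,280:480]
cv2.imwrite('pics/g1.png',np.vstack([cv2.resize(a,None,fx=2,fy=2),cv2.resize(b,None,fx=1.9,fy=1.9)[:,:380].copy() if 0 else cv2.resize(b,(400,300))]))"
```

```text
t 1.1 pos [417.7 230.  245.4] rot [-179.99   -0.      1.07] F [0.3 1.1 0.1] w 88.1 ff 0.0 j [ 53.   2. -23.  -0. -65.  39.]
MOVE tx 0.0935 ty 0.1521 tz 0.1694 twist 0.0012
top []
scene []
t 1.2 pos [418.3 227.8 245.2] rot [1.7995e+02 3.0000e-02 7.7000e-01] F [ 0.5  0.7 -0.3] w 88.1 ff 0.0 j [ 52.   2. -23.   0. -65.  38.]
MOVE tx 0.0937 ty 0.1494 tz 0.1692 twist -0.0040
```

View pics/g1.png

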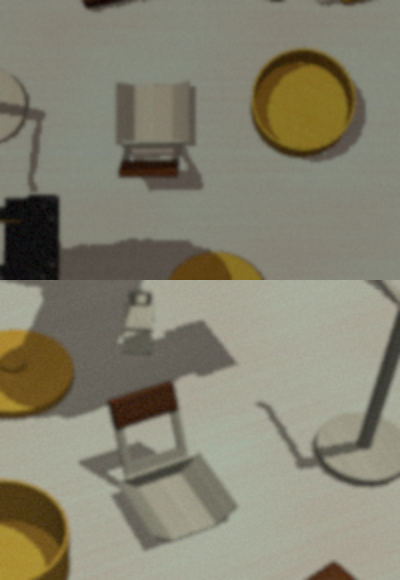

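The calls were refused because every row needs all five keys. The picture shows the scoop still untouched, with its bar at crop (150,168) and its mouth pointing up.

Call:
servo_tool(targets=[{"gripper":0,"tx":0.035,"ty":0.05,"tz":0.01,"twist":0},{"gripper":0,"tx":0.065,"ty":0.1,"tz":0.03,"twist":0},{"gripper":0,"tx":0.094,"ty":0.145,"tz":0.05,"twist":0},{"gripper":0,"tx":0.094,"ty":0.15,"tz":0.08,"twist":0},{"gripper":0,"tx":0.094,"ty":0.15,"tz":0.1,"twist":0},{"gripper":0,"tx":0.094,"ty":0.15,"tz":0.1,"twist":0}])

```text
time_s: 1.95
position: [512.7, 82.9, 143.8]
tcp_rot: [179.9, 0.2, 0.9]
ft_force: [-0.6, 0.4, -0.3]
width: 1.0
finger_force: 0.0
```

```bash
python3 -c "
from h import *
go(514,79.7,76,1)"
```

```text
t 1.95 pos [512.7  82.9 143.8] rot [179.9    0.2    0.95] F [-0.6  0.4 -0.3] w 88.0 ff 0.0 j [ 31.  11. -27.  -0. -52.  60.]
MOVE tx 0.0012 ty 0.0032 tz 0.0678 twist -0.0009
```

Call:
servo_tool(targets=[{"gripper":0,"tx":0.001,"ty":0.003,"tz":0.025,"twist":0},{"gripper":0,"tx":0.001,"ty":0.003,"tz":0.05,"twist":0},{"gripper":0,"tx":0.001,"ty":0.003,"tz":0.068,"twist":0},{"gripper":0,"tx":0.001,"ty":0.003,"tz":0.068,"twist":0}])

```text
time_s: 2.45
position: [514.5, 80.8, 77.2]
tcp_rot: [180.0, 0.1, 1.0]
ft_force: [0.2, 0.0, 1.0]
width: 0.998
finger_force: 0.0
```

Call:
servo_tool(targets=[{"gripper":0.1,"tx":0,"ty":0,"tz":0,"twist":0},{"gripper":0.2,"tx":0,"ty":0,"tz":0,"twist":0},{"gripper":0.3,"tx":0,"ty":0,"tz":0,"twist":0},{"gripper":0.6,"tx":0,"ty":0,"tz":0,"twist":0},{"gripper":1,"tx":0,"ty":0,"tz":0,"twist":0},{"gripper":1,"tx":0,"ty":0,"tz":0,"twist":0},{"gripper":1,"tx":0,"ty":0,"tz":0,"twist":0}], squeeze=60)

```text
time_s: 3.32
position: [515.1, 80.6, 77.9]
tcp_rot: [-180.0, -0.0, 1.0]
ft_force: [-3.4, 0.2, 5.4]
width: 0.723
finger_force: 60.0
```

Call:
servo_tool(targets=[{"gripper":1,"tx":0,"ty":0,"tz":-0.005,"twist":0},{"gripper":1,"tx":0,"ty":0,"tz":-0.015,"twist":0},{"gripper":1,"tx":0,"ty":0,"tz":-0.03,"twist":0},{"gripper":1,"tx":0,"ty":0,"tz":-0.03,"twist":0}])

```text
time_s: 3.82
position: [515.8, 80.9, 109.0]
tcp_rot: [-179.9, -0.2, 1.0]
ft_force: [0.2, -0.2, -2.6]
width: 0.725
finger_force: 60.0
```

```bash
python3 -c "
from h import *
go(514,79.7,76,1); pitch(1); go(514,79.7,76,1)"
```

```text
t 3.83 pos [515.8  80.9 109. ] rot [-1.7993e+02 -1.6000e-01  1.0000e+00] F [ 0.2 -0.2 -2.6] w 63.8 ff 60.0 j [ 30.  14. -29.   0. -47.  61.]
MOVE tx -0.0019 ty 0.0012 tz 0.0330 twist -0.0000
top []
scene [(25, -52.9, -63.0), (35, -66.0, -78.6), (45, -77.1, -80.3), (55, -77.2, -80.2), (65, -77.6, -79.9), (75, -77.3, -79.8), (85, -77.3, -111.9), (95, -81.0, -113.0), (105, -107.5, -113.2), (115, -109.8, -113.7)]
t 3.92 pos [514.9  80.5 107.7] rot [-1.7997e+02 -3.0000e-02  9.7000e-01] F [ 0.1 -0.3 -2.8] w 63.8 ff 60.0 j [ 30.  14. -29.  -0. -47.  61.]
MOVE tx -0.0009 ty 0.0008 tz 0.0317 twist -0.0005
```

Call:
servo_tool(targets=[{"gripper":1,"tx":0,"ty":0,"tz":-0.03,"twist":0},{"gripper":1,"tx":0,"ty":0.01,"tz":-0.06,"twist":0},{"gripper":1,"tx":-0.01,"ty":0.04,"tz":-0.08,"twist":-0.02},{"gripper":1,"tx":-0.02,"ty":0.08,"tz":-0.085,"twist":-0.04},{"gripper":1,"tx":-0.03,"ty":0.12,"tz":-0.085,"twist":-0.06},{"gripper":1,"tx":-0.04,"ty":0.16,"tz":-0.085,"twist":-0.08},{"gripper":1,"tx":-0.05,"ty":0.2,"tz":-0.085,"twist":-0.1},{"gripper":1,"tx":-0.06,"ty":0.24,"tz":-0.085,"twist":-0.111}])

```text
time_s: 4.92
position: [458.2, -161.7, 192.0]
tcp_rot: [-180.0, 0.0, 7.4]
ft_force: [0.3, -0.2, -2.8]
width: 0.721
finger_force: 60.0
```

```bash
python3 -c "
from h import *
go(439.3,-292.3,140,7.35)"
```

```text
t 4.92 pos [ 458.2 -161.7  192. ] rot [-1.7999e+02  4.0000e-02  7.3800e+00] F [ 0.3 -0.2 -2.8] w 63.5 ff 60.0 j [  4.   5. -27.  -0. -58.  94.]
MOVE tx -0.0355 ty 0.1271 tz 0.0520 twist 0.0005
```

Call:
servo_tool(targets=[{"gripper":1,"tx":-0.012,"ty":0.04,"tz":0,"twist":0},{"gripper":1,"tx":-0.025,"ty":0.08,"tz":0,"twist":0},{"gripper":1,"tx":-0.0355,"ty":0.115,"tz":0.015,"twist":0},{"gripper":1,"tx":-0.0355,"ty":0.127,"tz":0.035,"twist":0},{"gripper":1,"tx":-0.0355,"ty":0.127,"tz":0.052,"twist":0},{"gripper":1,"tx":-0.0355,"ty":0.127,"tz":0.052,"twist":0}])

```text
time_s: 5.68
position: [438.6, -290.9, 138.6]
tcp_rot: [-179.9, 0.2, 7.3]
ft_force: [-0.3, 0.0, -2.1]
width: 0.724
finger_force: 60.0
```

```bash
python3 - <<'E'
from h import *
go(439.3,-292.3,140,7.35); pitch(7.35); go(439.3,-292.3,140,7.35)
np.set_printoptions(precision=1,suppress=True)
# pan rim lateral/extent in trough frame
from plant import monitor
z=monitor.sense()["position"][2]
for n in("top","scene"):
    q=local(cloud(dict(np.load(f"last_{n}.npz"))),(561.3,-276.6),7.35)
    m=(q[:,2]>z-78+12)&(q[:,2]<z-78+26)&(q[:,0]>-75)&(q[:,0]<0)&(abs(q[:,1])<70); g=q[m]; print(n,len(g),np.percentile(g,[1,99],axis=0))
    t=q[(q[:,2]>30)&(q[:,2]<42)&(q[:,0]>-20)&(q[:,0]<80)&(abs(q[:,1])<60)&(abs(q[:,1])>35)]
    for s in(1,-1):
        u=t[t[:,1]*s>0]; print("  wall",s,len(u),np.percentile(u[:,1],[3,97]),"slope",np.polyfit(u[:,0],u[:,1],1)) if len(u)>20 else 0
    g=q[(q[:,0]>-70)&(q[:,0]<-10)&(abs(q[:,1])<60)&(q[:,2]>z-80)&(q[:,2]<z-40)]
E
```

```text
t 5.67 pos [ 438.6 -290.9  138.6] rot [-179.91    0.21    7.3 ] F [-0.3  0.  -2.1] w 63.7 ff 60.0 j [-12.  12. -26.  -0. -52. 110.]
MOVE tx 0.0005 ty 0.0015 tz -0.0014 twist -0.0008
top []
scene [(25, -51.3, -58.2), (35, -63.0, -77.6), (45, -75.6, -78.8), (55, -75.8, -78.8), (65, -76.3, -136.4), (75, -77.1, -137.1), (85, -77.4, -138.5), (95, -77.9, -138.2), (105, -77.5, -138.1), (115, -134.0, -136.6)]
t 5.78 pos [ 440.1 -291.   140.5] rot [1.80e+02 3.00e-02 7.36e+00] F [ 0.4 -0.1 -2.8] w 63.7 ff 60.0 j [-12.  12. -26.   0. -52. 110.]
MOVE tx -0.0009 ty 0.0012 tz 0.0005 twist 0.0002Traceback (most recent call last):
  File "<stdin>", line 9, in <module>
    return _quantile_unchecked(
        a, q, axis, out, overwrite_input, method, keepdims, weights)
    return _ureduce(a,
                    func=_quantile_ureduce_func,
    ...<5 lines>...
                    overwrite_input=overwrite_input,
                    method=method)
    r = func(a, **kwargs)
    result = _quantile(arr,
                       quantiles=q,
    ...<2 lines>...
                       out=out,
                       weights=wgt)
    slices_having_nans = np.isnan(arr[-1, ...])
                                  ~~~^^^^^^^^^
IndexError: index -1 is out of bounds for axis 0 with size 0
```

```bash
python3 - <<'E'
from h import *
np.set_printoptions(precision=1,suppress=True)
P={n:cloud(dict(np.load(f"last_{n}.npz"))) for n in("top","scene")}
q=local(P["scene"],(561.3,-276.6),7.35)
for x in range(-70,-10,10):
    g=q[(abs(q[:,0]-x)<5)&(q[:,2]>72)&(q[:,2]<90)&(abs(q[:,1])<70)]
    if len(g)>5: print("pan",x,len(g),g[:,1].min(),g[:,1].max(), "floor edge",[ (int(y),round(float(np.median(g[abs(g[:,1]-y)<3,2])),1)) for y in range(-45,50,10) if (abs(g[:,1]-y)<3).any()])
b=q[(q[:,2]>128)&(q[:,2]<160)&(q[:,0]<-100)&(q[:,0]>-150)&(abs(q[:,1])<60)]; print("bar",len(b),b[:,1].min(),b[:,1].max())
q0=local(cloud(dict(np.load("scene0.npz"))),(561.3,-276.6),7.35)
for x in range(-80,80,20):
    g=q0[(abs(q0[:,0]-x)<8)&(q0[:,2]>32)&(abs(q0[:,1])<62)]; print("trough",x,np.sort(g[:,1])[[0,1,-2,-1]])
E
```

```text
pan -70 79 -41.48715295437927 43.66656270598378 floor edge [(-35, 77.5), (35, 75.3), (45, 82.3)]
pan -60 77 -41.21077034650718 43.75946646220259 floor edge [(-35, 78.1), (35, 75.0), (45, 80.7)]
pan -50 79 -41.50346134493645 44.10710993717842 floor edge [(-35, 77.4), (-25, 73.1), (35, 75.9), (45, 80.7)]
pan -40 76 -41.6665112796866 43.874455539995104 floor edge [(-35, 76.7), (35, 75.4), (45, 82.5)]
pan -30 82 -41.52502576084105 43.6589133984006 floor edge [(-35, 76.1), (35, 75.6), (45, 81.4)]
pan -20 87 -41.67576212445417 43.57161997796762 floor edge [(-35, 77.2), (35, 74.2), (45, 81.1)]
bar 1013 -49.41045406795002 51.19241469890039
trough -80 [-52.6 -52.5  52.9  53. ]
trough -60 [-52.5 -52.3  52.7  52.7]
trough -40 [-52.5 -52.4  53.1  53.2]
trough -20 [-52.6 -52.3  52.8  53.3]
trough 0 [-52.5 -52.4  53.   53. ]
trough 20 [-52.6 -52.4  53.   53.1]
trough 40 [-52.7 -52.6  52.8  52.8]
trough 60 [-52.7 -52.6  52.8  53. ]
```

Call:
servo_tool(targets=[{"gripper":1,"tx":-0.001,"ty":0.001,"tz":0.015,"twist":0},{"gripper":1,"tx":-0.001,"ty":0.001,"tz":0.03,"twist":0},{"gripper":1,"tx":-0.001,"ty":0.001,"tz":0.042,"twist":0},{"gripper":1,"tx":-0.001,"ty":0.001,"tz":0.05,"twist":0},{"gripper":1,"tx":-0.001,"ty":0.001,"tz":0.05,"twist":0}])

```text
time_s: 6.4
position: [438.8, -292.0, 89.6]
tcp_rot: [-180.0, 0.1, 7.3]
ft_force: [-0.3, -0.6, -2.5]
width: 0.723
finger_force: 60.0
```

Call:
servo_tool(targets=[{"gripper":1,"tx":0,"ty":0,"tz":0.002,"twist":0},{"gripper":1,"tx":0,"ty":0,"tz":0.004,"twist":0},{"gripper":1,"tx":0,"ty":0,"tz":0.004,"twist":0}])

```text
time_s: 6.78
position: [439.2, -292.2, 86.5]
tcp_rot: [180.0, -0.0, 7.3]
ft_force: [-0.4, -0.1, -2.2]
width: 0.726
finger_force: 60.0
```

Call:
servo_tool(targets=[{"gripper":1,"tx":0,"ty":0,"tz":0.001,"twist":0},{"gripper":1,"tx":0,"ty":0,"tz":0.002,"twist":0},{"gripper":1,"tx":0,"ty":0,"tz":0.002,"twist":0}])

```text
time_s: 7.15
position: [439.1, -292.1, 84.3]
tcp_rot: [-180.0, 0.0, 7.3]
ft_force: [0.4, -0.2, -2.0]
width: 0.721
finger_force: 60.0
```

Call:
servo_tool(targets=[{"gripper":1,"tx":0,"ty":0,"tz":0.001,"twist":0},{"gripper":1,"tx":0,"ty":0,"tz":0.001,"twist":0},{"gripper":1,"tx":0,"ty":0,"tz":0.001,"twist":0}])

```text
time_s: 7.52
position: [439.2, -292.2, 83.4]
tcp_rot: [180.0, -0.0, 7.3]
ft_force: [-0.4, -0.0, -1.9]
width: 0.724
finger_force: 60.0
```

Call:
servo_tool(targets=[{"gripper":1,"tx":0,"ty":0,"tz":0,"twist":0},{"gripper":1,"tx":0,"ty":0,"tz":0,"twist":0},{"gripper":1,"tx":0,"ty":0,"tz":0.001,"twist":0},{"gripper":1,"tx":0,"ty":0,"tz":0.001,"twist":0}], squeeze=6)

```text
time_s: 8.02
position: [439.1, -292.3, 82.8]
tcp_rot: [180.0, 0.0, 7.4]
ft_force: [-2.9, 0.9, 5.1]
width: 0.728
finger_force: 6.0
```

Call:
servo_tool(targets=[{"gripper":1,"tx":0,"ty":0,"tz":-0.001,"twist":0},{"gripper":1,"tx":0.006,"ty":0,"tz":-0.001,"twist":0},{"gripper":1,"tx":0.012,"ty":0,"tz":-0.001,"twist":0},{"gripper":1,"tx":0.018,"ty":0,"tz":-0.001,"twist":0},{"gripper":1,"tx":0.024,"ty":0,"tz":-0.001,"twist":0},{"gripper":1,"tx":0.03,"ty":0,"tz":-0.001,"twist":0},{"gripper":1,"tx":0.036,"ty":0,"tz":-0.001,"twist":0},{"gripper":1,"tx":0.042,"ty":0,"tz":-0.001,"twist":0}], squeeze=25)

```text
time_s: 9.02
position: [481.2, -286.7, 83.3]
tcp_rot: [-180.0, 0.0, 7.3]
ft_force: [-0.2, -0.2, -4.5]
width: 0.729
finger_force: 25.0
```

Call:
servo_tool(targets=[{"gripper":1,"tx":0.006,"ty":0,"tz":0,"twist":0},{"gripper":1,"tx":0.012,"ty":0,"tz":0,"twist":0},{"gripper":1,"tx":0.018,"ty":0,"tz":0,"twist":0},{"gripper":1,"tx":0.022,"ty":0,"tz":0,"twist":0},{"gripper":1,"tx":0.026,"ty":0,"tz":0,"twist":0},{"gripper":1,"tx":0.03,"ty":0,"tz":0,"twist":0}])

```text
time_s: 9.78
position: [510.8, -282.9, 83.4]
tcp_rot: [180.0, 0.0, 7.3]
ft_force: [-0.4, 0.0, -2.9]
width: 0.722
finger_force: 25.0
```

```bash
cat > look.py <<'E'
import sys
from h import *
from plant import monitor
k=sys.argv[1]; o=(561.3,-276.6)
p=monitor.sense()["position"]; print("tcp in trough",local(p,o,7.35)[0].round(1),p.round(1))
pitch(7.35)
c=dict(np.load("last_scene.npz")); im=c["image"]; x0,y0,x1,y1=map(int,sys.argv[2:6])
cv2.imwrite(f"pics/{k}.png",cv2.resize(im[y0:y1,x0:x1],None,fx=3,fy=3,interpolation=2))
E
python3 look.py s2 90 240 290 420
```

```text
tcp in trough [-50.9   0.2  83.4] [ 510.8 -282.9   83.4]
top []
scene [(25, -52.5, -55.0), (35, -61.5, -79.1), (45, -76.1, -79.4), (55, -76.2, -78.9), (65, -76.5, -78.8), (75, -76.3, -79.4), (85, -76.0, -79.0), (95, -72.1, -79.3), (105, -75.9, -80.2), (115, -65.5, -82.7)]
```

View pics/s2.png

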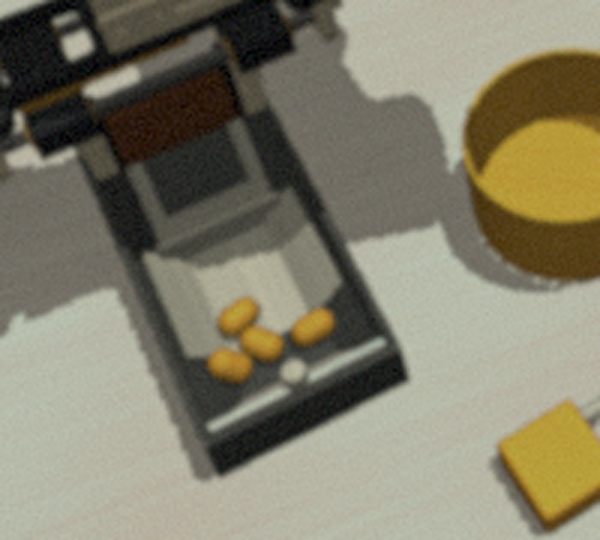

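The picture shows two pins on the pan at crop (238,315) and (262,343). One sits at the lip at (230,362) and one ahead of it on the right at (313,326), about 25 mm short of the stop. I'll keep pushing.

Call:
servo_tool(targets=[{"gripper":1,"tx":0.003,"ty":0,"tz":0,"twist":0},{"gripper":1,"tx":0.006,"ty":0,"tz":0,"twist":0},{"gripper":1,"tx":0.009,"ty":0,"tz":0,"twist":0},{"gripper":1,"tx":0.012,"ty":0,"tz":0,"twist":0},{"gripper":1,"tx":0.015,"ty":0,"tz":0,"twist":0},{"gripper":1,"tx":0.018,"ty":0,"tz":0,"twist":0},{"gripper":1,"tx":0.02,"ty":0,"tz":0,"twist":0}])

```text
time_s: 10.75
position: [527.0, -280.6, 83.2]
tcp_rot: [-179.9, 0.4, 7.3]
ft_force: [-14.7, -1.8, 9.5]
width: 0.728
finger_force: 25.0
```

Call:
servo_tool(targets=[{"gripper":1,"tx":0.001,"ty":0,"tz":0,"twist":0},{"gripper":1,"tx":0.002,"ty":0,"tz":0,"twist":0},{"gripper":1,"tx":0.002,"ty":0,"tz":0,"twist":0}])

```text
time_s: 11.12
position: [527.3, -280.7, 83.4]
tcp_rot: [-179.9, 0.5, 7.3]
ft_force: [-17.6, -2.3, 10.9]
width: 0.725
finger_force: 25.0
```

Call:
servo_tool(targets=[{"gripper":1,"tx":0.001,"ty":0,"tz":0,"twist":0},{"gripper":1,"tx":0.002,"ty":0,"tz":0,"twist":0},{"gripper":1,"tx":0.002,"ty":0,"tz":0,"twist":0}])

```text
time_s: 11.5
position: [534.7, -279.8, 83.2]
tcp_rot: [-180.0, -0.0, 7.3]
ft_force: [0.5, -1.0, -2.7]
width: 0.725
finger_force: 25.0
```

```bash
python3 look.py s3 90 240 290 420
```

```text
tcp in trough [-26.8   0.3  83.2] [ 534.7 -279.8   83.2]
top []
scene [(25, -51.8, -57.4), (35, -63.8, -79.2), (45, -76.2, -80.8), (55, -76.4, -79.7), (65, -76.7, -81.1), (75, -76.5, -79.1), (85, -74.9, -78.7), (95, -68.1, -78.2), (105, -61.8, -79.0), (115, -64.6, -74.4)]
```

View pics/s3.png

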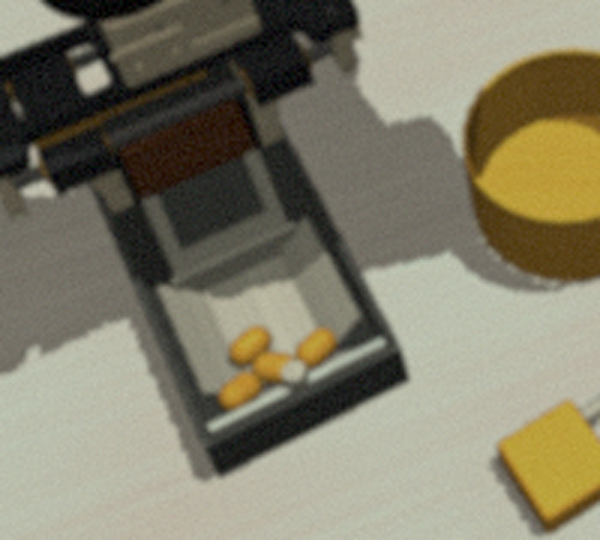

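Call:
servo_tool(targets=[{"gripper":1,"tx":0.001,"ty":0,"tz":0,"twist":0},{"gripper":1,"tx":0.001,"ty":0,"tz":0,"twist":0}], squeeze=14)

```text
time_s: 11.85
position: [535.4, -279.7, 83.4]
tcp_rot: [-180.0, 0.0, 7.4]
ft_force: [-0.8, 0.2, -2.5]
width: 0.728
finger_force: 14.0
```

Call:
servo_tool(targets=[{"gripper":1,"tx":-0.0015,"ty":0,"tz":0.001,"twist":0},{"gripper":1,"tx":-0.003,"ty":0,"tz":0.002,"twist":0},{"gripper":1,"tx":-0.0065,"ty":0,"tz":0.0035,"twist":0},{"gripper":1,"tx":-0.01,"ty":0,"tz":0.0055,"twist":0},{"gripper":1,"tx":-0.013,"ty":0,"tz":0.0075,"twist":0},{"gripper":1,"tx":-0.013,"ty":0,"tz":0.0075,"twist":0}])

```text
time_s: 12.6
position: [522.1, -281.6, 75.7]
tcp_rot: [180.0, 0.0, 7.3]
ft_force: [3.3, -0.2, 1.1]
width: 0.726
finger_force: 14.0
```

```bash
python3 look.py s4 90 240 290 420
```

```text
tcp in trough [-39.5   0.   75.7] [ 522.1 -281.6   75.7]
top []
scene [(15, -70.8, -73.2), (35, -46.7, -53.4), (45, -53.7, -70.7), (55, -67.8, -70.0), (65, -66.4, -69.4), (75, -63.4, -67.0), (85, -62.7, -66.4), (95, -61.1, -64.1), (105, -45.1, -60.4), (115, -47.8, -75.6)]
```

Call:
servo_tool(targets=[{"gripper":1,"tx":-0.003,"ty":0,"tz":0.002,"twist":0},{"gripper":1,"tx":-0.006,"ty":0,"tz":0.0045,"twist":0},{"gripper":1,"tx":-0.009,"ty":0,"tz":0.007,"twist":0},{"gripper":1,"tx":-0.0115,"ty":0,"tz":0.0095,"twist":0},{"gripper":1,"tx":-0.0115,"ty":0,"tz":0.0095,"twist":0}])

```text
time_s: 13.32
position: [510.3, -282.9, 66.0]
tcp_rot: [-180.0, 0.1, 7.3]
ft_force: [1.1, -1.1, 1.2]
width: 0.73
finger_force: 14.0
```

Call:
servo_tool(targets=[{"gripper":1,"tx":0,"ty":0,"tz":0,"twist":0},{"gripper":1,"tx":0,"ty":0,"tz":0,"twist":0},{"gripper":1,"tx":0,"ty":0,"tz":0,"twist":0}], squeeze=60)

```text
time_s: 13.7
position: [510.4, -282.8, 66.1]
tcp_rot: [-180.0, 0.1, 7.3]
ft_force: [-1.8, -1.6, -0.3]
width: 0.728
finger_force: 60.0
```

Call:
servo_tool(targets=[{"gripper":1,"tx":0,"ty":0,"tz":-0.003,"twist":0},{"gripper":1,"tx":0,"ty":0,"tz":-0.008,"twist":0},{"gripper":1,"tx":0,"ty":0,"tz":-0.015,"twist":0},{"gripper":1,"tx":0,"ty":0,"tz":-0.02,"twist":0},{"gripper":1,"tx":0,"ty":0,"tz":-0.02,"twist":0}])

```text
time_s: 14.32
position: [511.4, -282.9, 87.0]
tcp_rot: [180.0, -0.1, 7.3]
ft_force: [0.3, -0.3, -3.2]
width: 0.729
finger_force: 60.0
```

```bash
python3 look.py s5 90 220 290 400
```

```text
tcp in trough [-50.3   0.1  87. ] [ 511.4 -282.9   87. ]
top []
scene [(45, -41.7, -47.9), (55, -45.6, -57.2), (65, -44.1, -62.0), (75, -53.5, -56.3), (85, -49.9, -53.5), (95, -47.7, -50.4), (105, -45.9, -85.0), (115, -73.6, -86.8)]
```

View pics/s5.png

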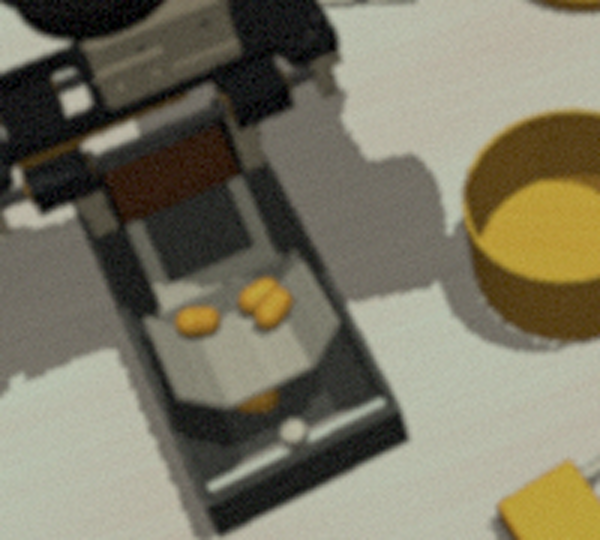

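Three pins are in the pan at crop (197,320), (258,292) and (272,308). One is left on the trough floor at (257,400). I'll tip these three into the canister and come back for the fourth.

Call:
servo_tool(targets=[{"gripper":1,"tx":0,"ty":0,"tz":-0.03,"twist":0},{"gripper":1,"tx":0,"ty":0,"tz":-0.065,"twist":0},{"gripper":1,"tx":0,"ty":0,"tz":-0.1,"twist":0},{"gripper":1,"tx":0.005,"ty":-0.015,"tz":-0.12,"twist":0},{"gripper":1,"tx":0.012,"ty":-0.045,"tz":-0.12,"twist":0},{"gripper":1,"tx":0.02,"ty":-0.08,"tz":-0.12,"twist":0},{"gripper":1,"tx":0.03,"ty":-0.115,"tz":-0.12,"twist":0},{"gripper":1,"tx":0.038,"ty":-0.15,"tz":-0.12,"twist":0}])

```text
time_s: 15.42
position: [529.4, -128.1, 206.0]
tcp_rot: [-180.0, 0.0, 7.3]
ft_force: [0.7, 0.4, -3.3]
width: 0.727
finger_force: 60.0
```

```bash
python3 -c "
from h import *
go(533.3,-97.2,207,7.35); pitch(7.35)"
```

```text
t 15.43 pos [ 529.4 -128.1  206. ] rot [-1.7999e+02  3.0000e-02  7.3300e+00] F [ 0.7  0.4 -3.3] w 64.0 ff 60.0 j [  7.  10. -19.  -0. -61.  90.]
MOVE tx 0.0078 ty -0.0301 tz -0.0010 twist -0.0003
top []
scene [(35, -143.3, -148.3), (45, -40.8, -46.1), (55, -42.6, -55.9), (65, -42.1, -59.2), (75, -52.6, -56.2), (85, -49.7, -53.7), (95, -47.4, -145.0), (105, -44.6, -149.9), (115, -41.2, -149.7)]
```

Call:
servo_tool(targets=[{"gripper":1,"tx":0.004,"ty":-0.018,"tz":0,"twist":0},{"gripper":1,"tx":0.008,"ty":-0.03,"tz":0,"twist":0},{"gripper":1,"tx":0.008,"ty":-0.03,"tz":0,"twist":0}], squeeze=40)

```text
time_s: 15.9
position: [533.8, -97.8, 206.3]
tcp_rot: [-180.0, 0.0, 7.4]
ft_force: [0.5, -0.2, -3.1]
width: 0.724
finger_force: 40.0
```

Call:
servo_tool(targets=[{"gripper":1,"tx":0,"ty":0,"tz":0,"twist":0}], squeeze=25)

```text
time_s: 16.02
position: [533.6, -98.6, 206.3]
tcp_rot: [180.0, 0.0, 7.3]
ft_force: [-0.0, -0.7, -3.5]
width: 0.729
finger_force: 25.0
```

```bash
python3 -c "
from h import *
go(533.3,-97.2,207,7.35); pitch(7.35)"
```

```text
t 16.02 pos [533.6 -98.6 206.3] rot [1.80e+02 1.00e-02 7.34e+00] F [-0.  -0.7 -3.5] w 64.1 ff 25.0 j [ 10.  10. -19.   0. -61.  87.]
MOVE tx -0.0001 ty -0.0015 tz -0.0007 twist -0.0001
top []
scene [(45, -41.5, -46.6), (55, -44.5, -56.2), (65, -43.0, -58.1), (75, -52.6, -57.5), (85, -45.6, -52.5), (95, -47.4, -49.5), (105, -44.0, -46.3), (115, -141.4, -149.9)]
```

Call:
servo_tool(targets=[{"gripper":1,"tx":0,"ty":0,"tz":0,"twist":0}], squeeze=18)

```text
time_s: 16.25
position: [533.7, -98.8, 206.4]
tcp_rot: [180.0, -0.0, 7.3]
ft_force: [-0.4, -0.8, -3.1]
width: 0.725
finger_force: 18.0
```

Call:
servo_tool(targets=[{"gripper":1,"tx":0,"ty":0,"tz":0,"twist":0}], squeeze=14)

```text
time_s: 16.38
position: [533.7, -98.7, 206.4]
tcp_rot: [180.0, -0.0, 7.3]
ft_force: [0.4, -0.4, -3.7]
width: 0.728
finger_force: 14.0
```

```bash
python3 -c "
from h import *
go(533.3,-97.2,207,7.35); pitch(7.35)"
```

```text
t 16.38 pos [533.7 -98.7 206.4] rot [ 1.80e+02 -1.00e-02  7.32e+00] F [ 0.4 -0.4 -3.7] w 64.1 ff 14.0 j [ 10.  10. -19.   0. -61.  87.]
MOVE tx -0.0003 ty -0.0015 tz -0.0006 twist -0.0005
top []
scene [(15, -65.0, -87.3), (25, -74.0, -91.9), (35, -80.5, -95.0), (45, -92.8, -97.1), (55, -96.8, -99.9), (65, -100.2, -104.6), (75, -103.1, -106.5), (85, -104.4, -105.4), (115, -144.2, -150.0)]
```

Call:
servo_tool(targets=[{"gripper":1,"tx":0,"ty":0,"tz":0,"twist":0},{"gripper":1,"tx":0,"ty":0,"tz":0,"twist":0},{"gripper":1,"tx":0,"ty":0,"tz":0,"twist":0}], squeeze=9)

```text
time_s: 16.85
position: [533.9, -98.4, 206.6]
tcp_rot: [180.0, -0.0, 7.4]
ft_force: [-0.7, 0.1, -2.2]
width: 0.729
finger_force: 9.0
```

```bash
python3 look.py s6 170 120 430 310 ; python3 -c "
from h import *
go(533.3,-97.2,207,7.35)"
```

```text
tcp in trough [ -4.3 180.2 206.6] [533.9 -98.4 206.6]
top []
scene [(15, -109.4, -114.8), (25, -116.8, -122.5), (35, -124.1, -129.6), (45, -126.3, -126.7), (115, -144.0, -149.4)]
t 16.95 pos [533.9 -98.4 206.5] rot [ 1.80e+02 -3.00e-02  7.35e+00] F [-0.8  0.3 -2.3] w 64.1 ff 9.0 j [ 10.  10. -19.   0. -61.  87.]
MOVE tx -0.0004 ty -0.0013 tz -0.0005 twist 0.0000
```

View pics/s6.png

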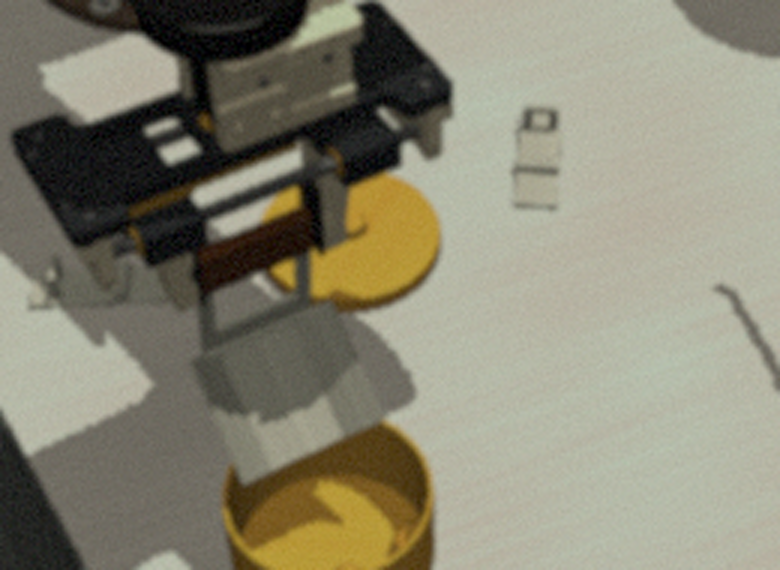

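The pan is empty, and the scoop hangs nose-down just above the rim with its lip at crop (245,480). Next, back to the trough for the fourth pin.

Call:
servo_tool(targets=[{"gripper":1,"tx":-0.005,"ty":0,"tz":-0.015,"twist":0},{"gripper":1,"tx":-0.02,"ty":0.015,"tz":-0.025,"twist":0},{"gripper":1,"tx":-0.04,"ty":0.045,"tz":-0.025,"twist":0},{"gripper":1,"tx":-0.06,"ty":0.08,"tz":-0.025,"twist":0},{"gripper":1,"tx":-0.08,"ty":0.115,"tz":-0.025,"twist":0},{"gripper":1,"tx":-0.1,"ty":0.15,"tz":-0.025,"twist":0},{"gripper":1,"tx":-0.118,"ty":0.18,"tz":-0.02,"twist":0},{"gripper":1,"tx":-0.118,"ty":0.18,"tz":0,"twist":0}], squeeze=30)

```text
time_s: 17.95
position: [438.7, -294.7, 208.2]
tcp_rot: [179.9, -0.2, 7.2]
ft_force: [-0.7, 0.7, -2.8]
width: 0.729
finger_force: 30.0
```

```bash
python3 - <<'E'
from h import *
np.set_printoptions(precision=1,suppress=True)
go(439.3,-292.3,150,7.35); pitch(7.35)
o=(561.3,-276.6)
for n in("top","scene"):
    c=dict(np.load(f"last_{n}.npz")); P=cloud(c); q=local(P,o,7.35); hsv=cv2.cvtColor(c["image"],cv2.COLOR_BGR2HSV).reshape(-1,3)
    br=(hsv[:,1]>130)&(hsv[:,2]>80)&(abs(q[:,1])<45)&(abs(q[:,0])<100)&(q[:,2]<40)
    k,L,st,ce=cv2.connectedComponentsWithStats(br.reshape(480,640).astype(np.uint8))
    for i in range(1,k):
        if st[i,4]>8: print(n,"pin",st[i,4],ce[i],local(ray(c,ce[i],15),o,7.35)[0])
    d=local(P,(594.8,-89.3),0); m=(np.hypot(d[:,0],d[:,1])<48)
    z=d[m][:,2]; print(n,"canister: npts",m.sum(),"hist z<8,8-14,14-24,24-60",[int(((z>a)&(z<b)).sum()) for a,b in((-5,8),(8,14),(14,24),(24,60))])
a=np.load("last_top.npz")["image"][195:270,315:390]; b=np.load("last_scene.npz")["image"][250:335,235:325]
cv2.imwrite("pics/c7.png",np.hstack([cv2.resize(a,(380,380)),cv2.resize(b,(400,380))]))
E
```

```text
t 17.95 pos [ 438.7 -294.7  208.2] rot [179.9  -0.2   7.2] F [-0.7  0.7 -2.8] w 64.1 ff 30.0 j [-13.   8. -21.   0. -61. 110.]
MOVE tx 0.0009 ty -0.0023 tz 0.0582 twist -0.0029
top []
scene [(15, -113.7, -121.0), (25, -121.1, -126.9), (35, -129.1, -135.1)]
top canister: npts 89 hist z<8,8-14,14-24,24-60 [52, 7, 30, 0]
scene pin 133 [175.  351.6] [55.3 -6.7 15. ]
scene canister: npts 1211 hist z<8,8-14,14-24,24-60 [1125, 11, 75, 0]
```

View pics/c7.png

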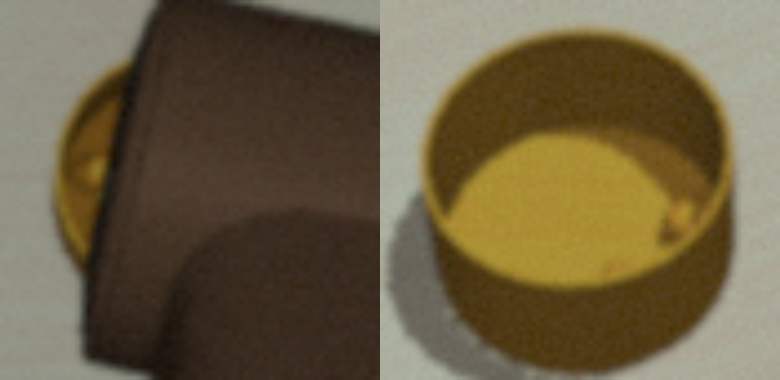

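Canister crop: one pin is clearly visible at (680,218) with a glimpse of another at (610,268). The near wall hides the rest. The fourth pin lies at trough (55,-7). Lowering the scoop with a light grip so the pan flattens on the floor.

Call:
servo_tool(targets=[{"gripper":1,"tx":0.01,"ty":-0.0015,"tz":0.025,"twist":0},{"gripper":1,"tx":0.024,"ty":-0.0023,"tz":0.05,"twist":0},{"gripper":1,"tx":0.024,"ty":-0.0023,"tz":0.06,"twist":0},{"gripper":1,"tx":0.024,"ty":-0.0023,"tz":0.06,"twist":0}])

```text
time_s: 18.55
position: [462.7, -286.7, 146.6]
tcp_rot: [-180.0, 0.1, 7.4]
ft_force: [-0.2, 0.2, -2.0]
width: 0.726
finger_force: 30.0
```

```bash
python3 -c "
from h import *
go(462.1,-289.4,83,7.35)"
```

```text
t 18.55 pos [ 462.7 -286.7  146.6] rot [-1.7999e+02  6.0000e-02  7.3800e+00] F [-0.2  0.2 -2. ] w 63.8 ff 30.0 j [-11.  13. -24.   0. -53. 109.]
MOVE tx -0.0009 ty 0.0027 tz 0.0636 twist 0.0005
```

Call:
servo_tool(targets=[{"gripper":1,"tx":-0.001,"ty":0.0025,"tz":0.004,"twist":0},{"gripper":1,"tx":-0.001,"ty":0.0025,"tz":0.008,"twist":0},{"gripper":1,"tx":-0.001,"ty":0.0025,"tz":0.012,"twist":0},{"gripper":1,"tx":-0.001,"ty":0.0025,"tz":0.016,"twist":0},{"gripper":1,"tx":-0.001,"ty":0.0025,"tz":0.02,"twist":0},{"gripper":1,"tx":-0.001,"ty":0.0025,"tz":0.024,"twist":0}], squeeze=8)

```text
time_s: 19.3
position: [462.3, -290.0, 123.8]
tcp_rot: [179.9, -0.0, 7.4]
ft_force: [-6.4, 0.7, 11.8]
width: 0.729
finger_force: 8.0
```

```bash
python3 -c "
from h import *
go(462.1,-289.4,83,7.35);pitch(7.35)"
```

```text
t 19.3 pos [ 462.3 -290.   123.8] rot [179.92  -0.     7.38] F [-6.4  0.7 11.8] w 64.1 ff 8.0 j [-11.  15. -25.   0. -50. 109.]
MOVE tx -0.0001 ty -0.0006 tz 0.0408 twist 0.0006
top []
scene [(15, -99.8, -105.8), (25, -106.2, -112.1), (35, -112.7, -124.5), (45, -119.5, -122.5), (55, -119.1, -122.0), (65, -119.7, -122.5), (75, -119.6, -123.4), (85, -119.8, -123.2), (95, -119.2, -123.0), (105, -119.3, -123.4), (115, -119.6, -123.2)]
```

Call:
servo_tool(targets=[{"gripper":1,"tx":0.0,"ty":0,"tz":-0.005,"twist":0},{"gripper":1,"tx":0.01,"ty":0,"tz":-0.01,"twist":0},{"gripper":1,"tx":0.03,"ty":0,"tz":-0.01,"twist":0},{"gripper":1,"tx":0.032,"ty":0,"tz":-0.005,"twist":0},{"gripper":1,"tx":0.03,"ty":0,"tz":-0.001,"twist":0},{"gripper":1,"tx":0.022,"ty":0,"tz":0.003,"twist":0},{"gripper":1,"tx":0.014,"ty":0,"tz":0.006,"twist":0},{"gripper":1,"tx":0.009,"ty":0,"tz":0.009,"twist":0}], squeeze=8)

```text
time_s: 20.4
position: [470.6, -288.3, 113.3]
tcp_rot: [180.0, -0.0, 7.3]
ft_force: [0.7, 0.5, -1.1]
width: 0.728
finger_force: 8.0
```

```bash
python3 -c "
from h import *
go(462.1,-289.4,83,7.35);pitch(7.35)"
```

```text
t 20.4 pos [ 470.6 -288.3  113.3] rot [ 1.80e+02 -2.00e-02  7.32e+00] F [ 0.7  0.5 -1.1] w 64.0 ff 8.0 j [-11.  16. -25.  -0. -49. 108.]
MOVE tx -0.0086 ty 0.0000 tz 0.0303 twist -0.0004
top []
scene [(15, -86.5, -91.9), (25, -90.9, -95.4), (35, -95.4, -100.7), (45, -99.4, -106.2), (55, -103.8, -107.7), (65, -108.9, -112.0), (75, -109.5, -111.6), (85, -109.2, -111.4), (95, -109.1, -111.8), (105, -109.5, -111.5), (115, -109.0, -111.8)]
```

Call:
servo_tool(targets=[{"gripper":1,"tx":-0.006,"ty":0,"tz":0.004,"twist":0},{"gripper":1,"tx":-0.012,"ty":0,"tz":0.008,"twist":0},{"gripper":1,"tx":-0.018,"ty":0,"tz":0.013,"twist":0},{"gripper":1,"tx":-0.023,"ty":0,"tz":0.018,"twist":0},{"gripper":1,"tx":-0.028,"ty":0,"tz":0.023,"twist":0},{"gripper":1,"tx":-0.032,"ty":0,"tz":0.028,"twist":0},{"gripper":1,"tx":-0.032,"ty":0,"tz":0.03,"twist":0},{"gripper":1,"tx":-0.032,"ty":0,"tz":0.0305,"twist":0}])

```text
time_s: 21.5
position: [439.1, -292.3, 82.6]
tcp_rot: [-180.0, 0.1, 7.3]
ft_force: [-2.5, -0.0, 1.4]
width: 0.726
finger_force: 8.0
```

```bash
python3 -c "
from h import *
go(439.3,-292.3,83,7.35);pitch(7.35)"
```

```text
t 21.5 pos [ 439.1 -292.3   82.6] rot [-1.7998e+02  8.0000e-02  7.3400e+00] F [-2.5 -0.   1.4] w 63.9 ff 8.0 j [-12.  16. -30.   0. -44. 110.]
MOVE tx 0.0002 ty 0.0001 tz -0.0004 twist -0.0002
top []
scene [(15, -48.1, -57.6), (25, -61.3, -76.6), (35, -73.0, -77.4), (45, -73.6, -76.0), (55, -73.9, -77.3), (65, -74.6, -76.9), (75, -74.8, -78.3), (85, -75.4, -78.8), (95, -77.1, -81.1), (105, -78.3, -82.1), (115, -78.3, -81.2)]
```

Call:
servo_tool(targets=[{"gripper":1,"tx":0.005,"ty":0,"tz":-0.001,"twist":0},{"gripper":1,"tx":0.01,"ty":0,"tz":-0.001,"twist":0},{"gripper":1,"tx":0.016,"ty":0,"tz":-0.001,"twist":0},{"gripper":1,"tx":0.02,"ty":0,"tz":-0.001,"twist":0}], squeeze=12)

```text
time_s: 22.1
position: [460.1, -289.6, 83.7]
tcp_rot: [180.0, -0.0, 7.4]
ft_force: [0.6, -0.1, -2.7]
width: 0.731
finger_force: 12.0
```

```bash
cat > bar.py <<'E'
from h import *
from plant import monitor
def bar(yaw):
    o=monitor.sense()["position"]; pitch(yaw)
    c=dict(np.load("last_scene.npz")); P=cloud(c); q=local(P,o,yaw); q[:,2]-=o[2]; h=cv2.cvtColor(c["image"],cv2.COLOR_BGR2HSV).reshape(-1,3)
    m=(abs(q[:,0])<40)&(abs(q[:,1])<30)&(abs(q[:,2])<35)&((h[:,0]<12)|(h[:,0]>170))&(h[:,1]>90)
    g=q[m]; print("bar pts",len(g),"x,z pct 2/50/98",np.percentile(g,[2,50,98],axis=0).round(1).tolist())
E
python3 -c "
from bar import *
go(459,-289.8,83,7.35);bar(7.35)"
```

```text
t 22.1 pos [ 460.1 -289.6   83.7] rot [180.    -0.     7.36] F [ 0.6 -0.1 -2.7] w 64.4 ff 12.0 j [-12.  18. -28.  -0. -45. 109.]
MOVE tx -0.0012 ty 0.0001 tz 0.0007 twist 0.0002
top []
scene [(15, -48.9, -52.5), (25, -64.1, -77.3), (35, -73.6, -76.5), (45, -73.9, -77.0), (55, -74.7, -78.4), (65, -75.0, -78.9), (75, -75.8, -79.4), (85, -76.4, -80.1), (95, -78.2, -82.0), (105, -79.4, -82.8), (115, -79.9, -82.3)]
bar pts 243 x,z pct 2/50/98 [[-11.2, -29.2, -8.3], [-5.3, -1.7, 3.6], [0.3, 28.4, 14.1]]
```

Call:
servo_tool(targets=[{"gripper":1,"tx":0,"ty":0,"tz":0.001,"twist":0},{"gripper":0.2,"tx":0,"ty":0,"tz":0.001,"twist":0},{"gripper":0.1,"tx":0,"ty":0,"tz":0.001,"twist":0},{"gripper":0,"tx":0,"ty":0,"tz":0.001,"twist":0},{"gripper":0,"tx":-0.004,"ty":0,"tz":0.001,"twist":0},{"gripper":0,"tx":-0.008,"ty":0,"tz":0.001,"twist":0},{"gripper":0,"tx":-0.008,"ty":0,"tz":0.001,"twist":0}], squeeze=10)

```text
time_s: 23.08
position: [451.1, -290.8, 82.9]
tcp_rot: [-180.0, 0.0, 7.3]
ft_force: [-0.4, -0.2, -0.1]
width: 1.002
finger_force: 0.0
```

```bash
python3 -c "
from bar import *
go(451,-290.8,83,7.35);bar(7.35)"
```

```text
t 23.07 pos [ 451.1 -290.8   82.9] rot [-1.80e+02  1.00e-02  7.33e+00] F [-0.4 -0.2 -0.1] w 88.2 ff 0.0 j [-12.  17. -29.  -0. -44. 109.]
MOVE tx -0.0001 ty 0.0000 tz -0.0001 twist -0.0003
top []
scene [(25, -54.2, -62.9), (35, -67.5, -79.2), (45, -76.0, -80.3), (55, -76.1, -78.6), (65, -76.1, -79.7), (75, -76.3, -79.2), (85, -76.7, -79.8), (95, -76.0, -78.9), (105, -78.4, -82.7), (115, -79.0, -83.3)]
bar pts 267 x,z pct 2/50/98 [[-9.7, -27.3, -13.3], [-2.3, -0.9, -0.3], [5.4, 28.0, 10.1]]
```

Call:
servo_tool(targets=[{"gripper":0.2,"tx":0,"ty":0,"tz":0,"twist":0},{"gripper":1,"tx":0,"ty":0,"tz":0,"twist":0},{"gripper":1,"tx":0,"ty":0,"tz":0,"twist":0},{"gripper":1,"tx":0,"ty":0,"tz":0,"twist":0},{"gripper":1,"tx":0.008,"ty":0,"tz":0,"twist":0},{"gripper":1,"tx":0.016,"ty":0,"tz":0,"twist":0},{"gripper":1,"tx":0.024,"ty":0,"tz":0,"twist":0},{"gripper":1,"tx":0.032,"ty":0,"tz":0,"twist":0}], squeeze=30)

```text
time_s: 24.18
position: [483.7, -286.6, 82.8]
tcp_rot: [-180.0, 0.0, 7.4]
ft_force: [-3.7, -1.0, 2.5]
width: 0.728
finger_force: 30.0
```

Call:
servo_tool(targets=[{"gripper":1,"tx":0.008,"ty":0,"tz":0,"twist":0},{"gripper":1,"tx":0.016,"ty":0,"tz":0,"twist":0},{"gripper":1,"tx":0.022,"ty":0,"tz":0,"twist":0},{"gripper":1,"tx":0.028,"ty":0,"tz":0,"twist":0},{"gripper":1,"tx":0.034,"ty":0,"tz":0,"twist":0},{"gripper":1,"tx":0.04,"ty":0,"tz":0,"twist":0},{"gripper":1,"tx":0.044,"ty":0,"tz":0,"twist":0},{"gripper":1,"tx":0.048,"ty":0,"tz":0,"twist":0}])

```text
time_s: 25.18
position: [530.7, -280.5, 82.8]
tcp_rot: [-180.0, 0.1, 7.3]
ft_force: [-8.6, -2.0, 7.1]
width: 0.732
finger_force: 30.0
```

```bash
cat > pin.py <<'E'
from bar import *
def pins():
    o=(561.3,-276.6); p=monitor.sense(); print("tcp",local(p["position"],o,7.35)[0].round(1),"F",p["ft_force"].round(1),p["time_s"]); bar(7.35)
    c=dict(np.load("last_scene.npz")); q=local(cloud(c),o,7.35); h=cv2.cvtColor(c["image"],cv2.COLOR_BGR2HSV).reshape(-1,3)
    br=(h[:,1]>130)&(h[:,2]>60)&(h[:,0]>12)&(h[:,0]<35)&(abs(q[:,1])<45)&(abs(q[:,0])<100)
    k,L,st,ce=cv2.connectedComponentsWithStats(br.reshape(480,640).astype(np.uint8))
    for i in range(1,k):
        if st[i,4]>8: print("pin",st[i,4],ce[i].round(0),np.nanmedian(q[L.ravel()==i],0).round(1))
E
python3 -c "
from pin import *
pins()"
```

```text
tcp [-30.9   0.1  82.8] F [-8.6 -2.   7.1] 25.175
top []
scene [(15, -54.3, -54.3), (25, -54.5, -61.6), (35, -68.8, -78.4), (45, -76.3, -78.7), (55, -76.1, -79.7), (65, -76.5, -78.4), (75, -76.2, -79.0), (85, -76.1, -78.9), (95, -75.8, -78.7), (105, -77.1, -82.2), (115, -71.5, -76.6)]
bar pts 300 x,z pct 2/50/98 [[-8.9, -28.8, -14.2], [-1.2, -3.5, -2.7], [5.8, 28.6, 9.6]]
pin 17 [119. 279.] [-10.1 -37.9 155.9]
pin 122 [173. 367.] [ 80.4 -19.   18.6]
```

Call:
servo_tool(targets=[{"gripper":1,"tx":0.001,"ty":0,"tz":0,"twist":0},{"gripper":1,"tx":0.002,"ty":0,"tz":0,"twist":0},{"gripper":1,"tx":0.003,"ty":0,"tz":0,"twist":0},{"gripper":1,"tx":0.003,"ty":0,"tz":0,"twist":0}])

```text
time_s: 25.78
position: [533.8, -280.2, 82.9]
tcp_rot: [-180.0, -0.0, 7.3]
ft_force: [-3.6, -0.6, 2.4]
width: 0.725
finger_force: 30.0
```

Call:
servo_tool(targets=[{"gripper":1,"tx":0.001,"ty":0,"tz":0,"twist":0},{"gripper":1,"tx":0.002,"ty":0,"tz":0,"twist":0},{"gripper":1,"tx":0.002,"ty":0,"tz":0,"twist":0}])

```text
time_s: 26.15
position: [536.2, -279.8, 82.8]
tcp_rot: [180.0, -0.0, 7.4]
ft_force: [-3.3, -0.9, 1.9]
width: 0.728
finger_force: 30.0
```

```bash
python3 -c "
from pin import *
pins()"
```

```text
tcp [-25.3   0.   82.8] F [-3.3 -0.9  1.9] 26.15
top []
scene [(25, -54.6, -62.6), (35, -69.8, -78.9), (45, -76.1, -80.0), (55, -75.8, -79.0), (65, -76.4, -78.3), (75, -76.0, -79.0), (85, -76.0, -80.2), (95, -76.1, -78.9), (105, -69.6, -80.6), (115, -69.2, -72.7)]
bar pts 284 x,z pct 2/50/98 [[-9.4, -28.7, -14.1], [-1.9, 0.7, -1.5], [5.4, 27.9, 9.6]]
pin 21 [120. 281.] [ -4.1 -37.7 156.6]
pin 116 [174. 367.] [ 83.2 -17.3  20.9]
```

Call:
servo_tool(targets=[{"gripper":1,"tx":0.001,"ty":0,"tz":0,"twist":0},{"gripper":1,"tx":0.0015,"ty":0,"tz":0,"twist":0},{"gripper":1,"tx":0.0015,"ty":0,"tz":0,"twist":0}], squeeze=16)

```text
time_s: 26.62
position: [537.5, -279.7, 82.9]
tcp_rot: [180.0, -0.0, 7.3]
ft_force: [-3.5, -1.6, 2.0]
width: 0.722
finger_force: 16.0
```

Call:
servo_tool(targets=[{"gripper":1,"tx":-0.0002,"ty":0,"tz":0.0015,"twist":0},{"gripper":1,"tx":-0.0005,"ty":0,"tz":0.003,"twist":0},{"gripper":1,"tx":-0.001,"ty":0,"tz":0.0045,"twist":0},{"gripper":1,"tx":-0.0015,"ty":0,"tz":0.006,"twist":0},{"gripper":1,"tx":-0.002,"ty":0,"tz":0.0075,"twist":0}])

```text
time_s: 27.25
position: [535.1, -280.2, 77.5]
tcp_rot: [180.0, -0.0, 7.4]
ft_force: [-9.6, 3.5, 21.0]
width: 0.728
finger_force: 16.0
```

```bash
python3 -c "
from pin import *
pins()"
```

```text
tcp [-26.4  -0.2  77.5] F [-9.6  3.5 21. ] 27.25
top []
scene [(25, -49.3, -57.5), (35, -61.0, -74.3), (45, -70.1, -73.4), (55, -69.4, -72.3), (65, -69.2, -72.4), (75, -68.2, -70.7), (85, -67.8, -70.4), (95, -67.1, -69.9), (105, -67.6, -76.4), (115, -56.4, -68.0)]
bar pts 249 x,z pct 2/50/98 [[-9.6, -28.9, -11.0], [-3.4, -1.9, -0.7], [3.5, 28.2, 9.2]]
pin 14 [120. 284.] [ -5.1 -39.1 150.8]
pin 113 [175. 367.] [ 85.7 -17.2  23.8]
```

Call:
servo_tool(targets=[{"gripper":1,"tx":-0.002,"ty":0,"tz":0,"twist":0},{"gripper":1,"tx":-0.003,"ty":0,"tz":0.001,"twist":0},{"gripper":1,"tx":-0.004,"ty":0,"tz":0.002,"twist":0},{"gripper":1,"tx":-0.005,"ty":0,"tz":0.003,"twist":0},{"gripper":1,"tx":-0.005,"ty":0,"tz":0.0045,"twist":0}], squeeze=14)

```text
time_s: 27.98
position: [530.1, -280.7, 72.3]
tcp_rot: [180.0, 0.0, 7.4]
ft_force: [-9.0, 1.8, 17.0]
width: 0.731
finger_force: 14.0
```

```bash
python3 -c "
from pin import *
pins()"
```

```text
tcp [-31.5  -0.1  72.3] F [-9.   1.8 17. ] 27.975
top []
scene [(25, -43.6, -49.0), (35, -48.4, -62.4), (45, -64.6, -67.8), (55, -63.2, -65.8), (65, -61.5, -64.6), (75, -60.0, -63.0), (85, -58.3, -61.3), (95, -57.1, -59.4), (105, -56.1, -71.7), (115, -45.8, -68.4)]
bar pts 236 x,z pct 2/50/98 [[-11.0, -28.6, -9.2], [-3.8, -1.5, -1.2], [3.5, 28.4, 8.5]]
pin 17 [120. 283.] [-10.1 -38.9 146.4]
pin 121 [175. 367.] [ 87.3 -17.5  26.8]
```

Call:
servo_tool(targets=[{"gripper":1,"tx":0,"ty":0,"tz":0,"twist":0},{"gripper":1,"tx":0.001,"ty":0,"tz":-0.0005,"twist":0},{"gripper":1,"tx":0.0025,"ty":0,"tz":-0.0005,"twist":0},{"gripper":1,"tx":0.004,"ty":0,"tz":-0.0005,"twist":0},{"gripper":1,"tx":0.005,"ty":0,"tz":-0.0005,"twist":0}], squeeze=40)

```text
time_s: 28.7
position: [531.4, -280.6, 72.7]
tcp_rot: [-180.0, 0.4, 7.4]
ft_force: [-20.9, -0.1, 26.4]
width: 0.724
finger_force: 40.0
```

```bash
python3 -c "
from pin import *
pins()
c=np.load('last_scene.npz')['image']; cv2.imwrite('pics/s8.png',cv2.resize(c[290:420,110:250],None,fx=4,fy=4,interpolation=2))"
```

```text
tcp [-30.2  -0.1  72.7] F [-20.9  -0.1  26.4] 28.7
top []
scene [(25, -44.1, -50.3), (35, -50.8, -69.7), (45, -64.9, -68.5), (55, -64.0, -66.9), (65, -62.5, -66.8), (75, -61.2, -64.1), (85, -59.6, -63.1), (95, -58.1, -61.5), (105, -57.5, -70.2), (115, -47.1, -67.9)]
bar pts 238 x,z pct 2/50/98 [[-9.8, -28.9, -9.2], [-3.4, -0.5, -0.4], [3.0, 29.1, 8.8]]
pin 13 [120. 284.] [ -8.3 -38.2 146.8]
pin 120 [175. 367.] [ 87.2 -16.9  26. ]
```

View pics/s8.png

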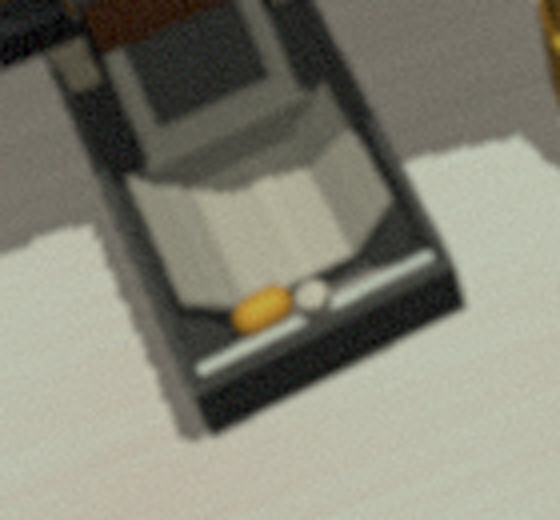

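The pin is wedged at crop (262,308), lying across the gap between the lip and the back-stop. I'll back off, let the pan drop flat and regrip.

Call:
servo_tool(targets=[{"gripper":1,"tx":-0.008,"ty":0,"tz":0,"twist":0},{"gripper":1,"tx":-0.018,"ty":0,"tz":0,"twist":0},{"gripper":1,"tx":-0.028,"ty":0,"tz":0,"twist":0},{"gripper":0.2,"tx":-0.028,"ty":0,"tz":0,"twist":0},{"gripper":0,"tx":-0.028,"ty":0,"tz":0,"twist":0},{"gripper":0,"tx":-0.028,"ty":0,"tz":0,"twist":0},{"gripper":0,"tx":-0.022,"ty":0,"tz":-0.006,"twist":0},{"gripper":0,"tx":-0.02,"ty":0,"tz":-0.0105,"twist":0}])

```text
time_s: 29.8
position: [516.4, -282.5, 82.4]
tcp_rot: [180.0, -0.0, 7.4]
ft_force: [0.2, -0.1, 0.6]
width: 0.997
finger_force: 0.0
```

```bash
python3 -c "
from pin import *
pins();go(0,0,83,7.35)"
```

```text
tcp [-45.3  -0.1  82.4] F [ 0.2 -0.1  0.6] 29.8
top []
scene [(25, -54.8, -61.2), (35, -69.4, -78.3), (45, -75.6, -80.0), (55, -75.8, -80.3), (65, -75.7, -78.8), (75, -75.6, -78.7), (85, -75.6, -79.6), (95, -75.6, -78.4), (105, -77.8, -80.1), (115, -76.5, -80.9)]
bar pts 299 x,z pct 2/50/98 [[-10.5, -28.3, -13.7], [-2.6, 1.6, -0.9], [5.2, 28.8, 10.7]]
pin 140 [173. 362.] [ 73.4 -16.7  17.2]
t 29.9 pos [ 516.4 -282.5   82.6] rot [ 1.7997e+02 -7.0000e-02  7.3700e+00] F [0.1 0.6 0.1] w 88.2 ff 0.0 j [-10.  21. -22.   0. -47. 107.]
MOVE tx -0.4759 ty -0.3464 tz -0.0004 twist 0.0003
```

Call:
servo_tool(targets=[{"gripper":0.2,"tx":0,"ty":0,"tz":0,"twist":0},{"gripper":1,"tx":0,"ty":0,"tz":0,"twist":0},{"gripper":1,"tx":0,"ty":0,"tz":0,"twist":0},{"gripper":1,"tx":0,"ty":0,"tz":0,"twist":0},{"gripper":1,"tx":0.006,"ty":0,"tz":0,"twist":0},{"gripper":1,"tx":0.012,"ty":0,"tz":0,"twist":0},{"gripper":1,"tx":0.016,"ty":0,"tz":0,"twist":0},{"gripper":1,"tx":0.02,"ty":0,"tz":0,"twist":0}], squeeze=50)

```text
time_s: 30.9
position: [535.2, -279.9, 81.8]
tcp_rot: [-180.0, 0.0, 7.3]
ft_force: [-2.6, -1.6, 1.7]
width: 0.721
finger_force: 50.0
```

Call:
servo_tool(targets=[{"gripper":1,"tx":0.001,"ty":0,"tz":0,"twist":0},{"gripper":1,"tx":0.002,"ty":0,"tz":0,"twist":0},{"gripper":1,"tx":0.002,"ty":0,"tz":0,"twist":0}])

```text
time_s: 31.28
position: [537.5, -279.6, 81.8]
tcp_rot: [-180.0, -0.0, 7.3]
ft_force: [-0.9, -0.1, -0.4]
width: 0.725
finger_force: 50.0
```

Call:
servo_tool(targets=[{"gripper":1,"tx":0.001,"ty":0,"tz":0,"twist":0},{"gripper":1,"tx":0.001,"ty":0,"tz":0,"twist":0}])

```text
time_s: 31.52
position: [538.5, -279.5, 81.8]
tcp_rot: [180.0, -0.0, 7.3]
ft_force: [-1.6, -0.5, 0.2]
width: 0.728
finger_force: 50.0
```

Call:
servo_tool(targets=[{"gripper":1,"tx":0.001,"ty":0,"tz":0,"twist":0},{"gripper":1,"tx":0.001,"ty":0,"tz":0,"twist":0}])

```text
time_s: 31.78
position: [539.5, -279.4, 81.8]
tcp_rot: [180.0, -0.0, 7.3]
ft_force: [-0.4, -0.5, -1.1]
width: 0.728
finger_force: 50.0
```

```bash
python3 -c "
from pin import *
pins()"
```

```text
tcp [-22.    0.   81.8] F [-0.4 -0.5 -1.1] 31.775
top []
scene [(25, -53.4, -61.1), (35, -67.4, -78.5), (45, -75.1, -79.6), (55, -75.2, -78.3), (65, -75.2, -79.4), (75, -75.2, -78.7), (85, -75.0, -78.4), (95, -74.8, -77.8), (105, -62.1, -78.4)]
bar pts 285 x,z pct 2/50/98 [[-8.5, -29.2, -13.4], [-0.9, -1.3, -1.2], [5.5, 28.9, 10.7]]
pin 20 [120. 284.] [ -0.9 -38.5 155.3]
pin 110 [176. 366.] [ 82.4 -14.8  20.8]
```

Call:
servo_tool(targets=[{"gripper":1,"tx":0.001,"ty":0,"tz":0,"twist":0},{"gripper":1,"tx":0.001,"ty":0,"tz":0,"twist":0}])

```text
time_s: 32.12
position: [539.8, -279.4, 81.9]
tcp_rot: [-180.0, 0.1, 7.3]
ft_force: [-4.3, -0.5, 1.6]
width: 0.725
finger_force: 50.0
```

Call:
servo_tool(targets=[{"gripper":1,"tx":0.001,"ty":0,"tz":0,"twist":0},{"gripper":1,"tx":0.001,"ty":0,"tz":0,"twist":0}])

```text
time_s: 32.38
position: [539.9, -279.3, 81.8]
tcp_rot: [-180.0, 0.1, 7.3]
ft_force: [-6.4, -0.6, 4.7]
width: 0.727
finger_force: 50.0
```

```bash
python3 -c "
from pin import *
pins()"
```

```text
tcp [-21.5   0.   81.8] F [-6.4 -0.6  4.7] 32.375
top []
scene [(25, -53.6, -61.3), (35, -67.0, -78.8), (45, -75.2, -79.0), (55, -74.7, -79.9), (65, -74.9, -77.9), (75, -75.2, -78.0), (85, -75.1, -78.2), (95, -74.9, -77.4), (105, -63.1, -78.2)]
bar pts 277 x,z pct 2/50/98 [[-8.1, -28.2, -13.0], [-1.2, 0.3, -2.1], [5.8, 28.8, 10.0]]
pin 16 [120. 284.] [ -0.5 -40.3 155. ]
pin 109 [176. 365.] [ 82.2 -14.8  20.4]
```

Call:
servo_tool(targets=[{"gripper":1,"tx":0.001,"ty":0,"tz":-0.002,"twist":0},{"gripper":1,"tx":0.003,"ty":0,"tz":-0.004,"twist":0},{"gripper":1,"tx":0.005,"ty":0,"tz":-0.006,"twist":0},{"gripper":1,"tx":0.007,"ty":0,"tz":-0.008,"twist":0},{"gripper":1,"tx":0.009,"ty":0,"tz":-0.01,"twist":0},{"gripper":1,"tx":0.011,"ty":0,"tz":-0.012,"twist":0}], squeeze=60)

```text
time_s: 33.22
position: [550.7, -277.5, 93.2]
tcp_rot: [-179.9, 0.2, 7.3]
ft_force: [-7.3, -0.8, 0.2]
width: 0.722
finger_force: 60.0
```

```bash
python3 -c "
from pin import *
pins()"
```

```text
tcp [-10.6   0.4  93.2] F [-7.3 -0.8  0.2] 33.225
top []
scene [(15, -53.2, -53.2), (25, -53.8, -60.7), (35, -68.7, -79.7), (45, -75.4, -78.3), (55, -75.8, -78.7), (65, -75.8, -79.7), (75, -75.8, -79.5), (85, -75.9, -79.3), (95, -68.9, -77.2), (105, -64.6, -71.4), (115, -56.6, -63.7)]
bar pts 304 x,z pct 2/50/98 [[-8.1, -28.8, -13.2], [-1.5, 0.4, -0.1], [6.3, 28.7, 10.6]]
pin 18 [121. 285.] [ 11.  -38.1 166.2]
pin 104 [177. 366.] [ 90.3 -14.3  31. ]
```

Call:
servo_tool(targets=[{"gripper":1,"tx":0,"ty":0,"tz":0.001,"twist":0},{"gripper":1,"tx":-0.001,"ty":0,"tz":0.003,"twist":0},{"gripper":1,"tx":-0.003,"ty":0,"tz":0.006,"twist":0},{"gripper":1,"tx":-0.005,"ty":0,"tz":0.009,"twist":0},{"gripper":1,"tx":-0.007,"ty":0,"tz":0.012,"twist":0}], squeeze=18)

```text
time_s: 33.95
position: [545.1, -278.7, 82.2]
tcp_rot: [180.0, -0.0, 7.3]
ft_force: [-5.6, -0.6, 4.0]
width: 0.727
finger_force: 18.0
```

```bash
python3 -c "
from pin import *
pins()"
```

```text
tcp [-16.3  -0.   82.2] F [-5.6 -0.6  4. ] 33.95
top []
scene [(25, -48.8, -54.7), (35, -57.6, -73.8), (45, -70.7, -73.1), (55, -69.8, -73.1), (65, -69.3, -71.5), (75, -68.0, -70.7), (85, -67.5, -71.3), (95, -65.9, -70.3), (105, -56.6, -68.0), (115, -36.5, -39.0)]
bar pts 255 x,z pct 2/50/98 [[-9.8, -29.0, -13.0], [-2.6, -0.7, -2.6], [5.4, 28.4, 7.8]]
pin 16 [122. 286.] [  4.5 -38.3 155.2]
pin 115 [176. 364.] [ 86.2 -13.8  30.3]
```

Call:
servo_tool(targets=[{"gripper":1,"tx":-0.0015,"ty":0,"tz":0.003,"twist":0},{"gripper":1,"tx":-0.003,"ty":0,"tz":0.006,"twist":0},{"gripper":1,"tx":-0.0045,"ty":0,"tz":0.0085,"twist":0},{"gripper":1,"tx":-0.0045,"ty":0,"tz":0.0085,"twist":0}])

```text
time_s: 34.55
position: [541.3, -279.4, 74.7]
tcp_rot: [180.0, -0.1, 7.4]
ft_force: [-5.3, 0.2, 10.1]
width: 0.729
finger_force: 18.0
```

```bash
python3 -c "
from pin import *
pins()"
```

```text
tcp [-20.2  -0.2  74.7] F [-5.3  0.2 10.1] 34.55
top []
scene [(25, -45.5, -48.2), (35, -49.8, -52.8), (45, -63.9, -70.3), (55, -59.0, -69.3), (65, -64.5, -66.8), (75, -62.6, -64.5), (85, -61.0, -64.5), (95, -59.5, -63.3), (105, -57.8, -60.9), (115, -28.9, -29.8)]
bar pts 261 x,z pct 2/50/98 [[-9.6, -28.7, -11.2], [-2.5, -0.8, -1.9], [6.3, 28.6, 8.0]]
pin 16 [122. 288.] [  1.2 -38.9 148.3]
pin 116 [168. 338.] [32.2 -7.9 21.9]
```

Call:
servo_tool(targets=[{"gripper":1,"tx":-0.004,"ty":0,"tz":0.001,"twist":0},{"gripper":1,"tx":-0.007,"ty":0,"tz":0.003,"twist":0},{"gripper":1,"tx":-0.01,"ty":0,"tz":0.005,"twist":0},{"gripper":1,"tx":-0.0115,"ty":0,"tz":0.0065,"twist":0},{"gripper":1,"tx":-0.0115,"ty":0,"tz":0.0065,"twist":0}])

```text
time_s: 35.28
position: [529.6, -280.9, 66.8]
tcp_rot: [180.0, -0.0, 7.3]
ft_force: [1.8, 0.8, 2.0]
width: 0.724
finger_force: 18.0
```

Call:
servo_tool(targets=[{"gripper":1,"tx":0,"ty":0,"tz":0,"twist":0},{"gripper":1,"tx":0,"ty":0,"tz":0,"twist":0},{"gripper":1,"tx":0,"ty":0,"tz":-0.004,"twist":0},{"gripper":1,"tx":0,"ty":0,"tz":-0.015,"twist":0},{"gripper":1,"tx":0,"ty":0,"tz":-0.035,"twist":0},{"gripper":1,"tx":0,"ty":0,"tz":-0.06,"twist":0}], squeeze=60)

```text
time_s: 36.02
position: [528.2, -280.5, 127.1]
tcp_rot: [-179.9, 0.1, 7.3]
ft_force: [-0.4, 0.8, -2.4]
width: 0.721
finger_force: 60.0
```

```bash
python3 -c "
from pin import *
pins();go(533.3,-97.2,207,7.35)"
```

```text
tcp [-33.3   0.4 127.1] F [-0.4  0.8 -2.4] 36.025
top []
scene [(35, -36.1, -39.4), (45, -38.8, -46.7), (55, -50.9, -57.3), (65, -47.4, -126.1), (75, -121.0, -125.8), (85, -120.6, -126.1), (95, -120.5, -126.5), (105, -42.7, -127.7), (115, -36.9, -125.5)]
bar pts 341 x,z pct 2/50/98 [[-11.2, -28.6, -6.4], [-1.7, 0.1, 3.4], [9.3, 29.2, 13.1]]
pin 11 [108. 258.] [-10.7 -40.1 205.1]
pin 131 [158. 315.] [29.3 -8.1 87.3]
t 36.12 pos [ 530.5 -281.1  129.9] rot [179.9   -0.2    7.37] F [ 0.6  0.1 -3.1] w 63.6 ff 60.0 j [ -9.  19. -18.   0. -53. 107.]
MOVE tx 0.0263 ty -0.1820 tz -0.0771 twist 0.0003
```

Call:
servo_tool(targets=[{"gripper":1,"tx":0,"ty":0,"tz":-0.03,"twist":0},{"gripper":1,"tx":0,"ty":-0.01,"tz":-0.06,"twist":0},{"gripper":1,"tx":0.005,"ty":-0.035,"tz":-0.077,"twist":0},{"gripper":1,"tx":0.01,"ty":-0.07,"tz":-0.077,"twist":0},{"gripper":1,"tx":0.015,"ty":-0.105,"tz":-0.077,"twist":0},{"gripper":1,"tx":0.02,"ty":-0.14,"tz":-0.077,"twist":0},{"gripper":1,"tx":0.025,"ty":-0.17,"tz":-0.077,"twist":0},{"gripper":1,"tx":0.026,"ty":-0.182,"tz":-0.077,"twist":0}])

```text
time_s: 37.12
position: [531.2, -95.5, 203.2]
tcp_rot: [-180.0, 0.1, 7.4]
ft_force: [0.3, -0.3, -2.4]
width: 0.725
finger_force: 60.0
```

Call:
servo_tool(targets=[{"gripper":1,"tx":0,"ty":0,"tz":0,"twist":0},{"gripper":1,"tx":0,"ty":0,"tz":0,"twist":0}], squeeze=30)

```text
time_s: 37.38
position: [531.7, -97.4, 203.6]
tcp_rot: [180.0, 0.0, 7.3]
ft_force: [-0.5, -0.1, -3.6]
width: 0.728
finger_force: 30.0
```

```bash
python3 -c "
from bar import *
go(533.3,-97.2,207,7.35);bar(7.35)"
```

```text
t 37.38 pos [531.7 -97.4 203.6] rot [1.80e+02 4.00e-02 7.32e+00] F [-0.5 -0.1 -3.6] w 64.0 ff 30.0 j [ 10.  10. -20.   0. -60.  87.]
MOVE tx 0.0016 ty -0.0000 tz -0.0034 twist -0.0005
top []
scene [(35, -40.8, -46.2), (45, -44.0, -52.4), (55, -44.5, -60.4), (65, -54.8, -58.3), (75, -52.8, -55.6), (85, -50.0, -51.9), (95, -46.6, -48.7), (105, -43.5, -45.2), (115, -40.8, -149.9)]
bar pts 254 x,z pct 2/50/98 [[-12.5, -27.2, -9.2], [-3.4, 0.0, -1.0], [6.2, 29.1, 8.6]]
```

Call:
servo_tool(targets=[{"gripper":1,"tx":0.002,"ty":0,"tz":-0.006,"twist":0},{"gripper":1,"tx":0.002,"ty":0,"tz":-0.006,"twist":0}], squeeze=20)

```text
time_s: 37.72
position: [534.5, -97.0, 210.6]
tcp_rot: [180.0, -0.1, 7.3]
ft_force: [-0.6, 0.4, -1.9]
width: 0.729
finger_force: 20.0
```

Call:
servo_tool(targets=[{"gripper":1,"tx":0,"ty":0,"tz":0,"twist":0}], squeeze=14)

```text
time_s: 37.85
position: [534.0, -96.7, 210.0]
tcp_rot: [-180.0, -0.0, 7.3]
ft_force: [-0.5, -0.3, -3.7]
width: 0.729
finger_force: 14.0
```

Call:
servo_tool(targets=[{"gripper":1,"tx":0,"ty":0,"tz":0,"twist":0},{"gripper":1,"tx":0,"ty":0,"tz":0,"twist":0}], squeeze=11)

```text
time_s: 38.1
position: [533.7, -96.6, 209.7]
tcp_rot: [-180.0, 0.0, 7.3]
ft_force: [0.1, 0.8, -3.6]
width: 0.73
finger_force: 11.0
```

Call:
servo_tool(targets=[{"gripper":1,"tx":0,"ty":0,"tz":0,"twist":0},{"gripper":1,"tx":0,"ty":0,"tz":0,"twist":0},{"gripper":1,"tx":0,"ty":0,"tz":0,"twist":0}], squeeze=8)

```text
time_s: 38.48
position: [534.1, -96.6, 210.0]
tcp_rot: [180.0, -0.0, 7.4]
ft_force: [0.0, 0.5, -2.3]
width: 0.733
finger_force: 8.0
```

```bash
python3 -c "
from bar import *
go(533.3,-97.2,207,7.35);bar(7.35)
c=dict(np.load('last_scene.npz')); h=cv2.cvtColor(c['image'],cv2.COLOR_BGR2HSV).reshape(-1,3); q=local(cloud(c),(561.3,-276.6),7.35)
m=(h[:,1]>130)&(h[:,2]>60)&(h[:,0]>12)&(h[:,0]<35)&(abs(q[:,1])<45)&(abs(q[:,0])<100)&(q[:,2]<60); print('brass px in trough',m.sum())
# inside-canister bumps
d=local(cloud(c),(594.8,-89.3),0); k=(np.hypot(d[:,0],d[:,1])<50)&(d[:,2]>8)&(d[:,2]<40); print('bumps',k.sum()); 
L,lab,st,ce=cv2.connectedComponentsWithStats(k.reshape(480,640).astype(np.uint8)); print([(st[i,4],np.nanmedian(d[lab.ravel()==i],0).round(0).tolist()) for i in range(1,L) if st[i,4]>4])
"
```

```text
t 38.48 pos [534.1 -96.6 210. ] rot [ 1.80e+02 -2.00e-02  7.35e+00] F [ 0.   0.5 -2.3] w 64.5 ff 8.0 j [ 10.  10. -19.   0. -61.  87.]
MOVE tx -0.0009 ty 0.0005 tz 0.0030 twist 0.0000
top []
scene [(15, -94.6, -98.4), (25, -99.4, -103.3), (35, -104.5, -110.1), (45, -109.2, -113.4), (55, -114.2, -120.3), (115, -146.3, -149.9)]
bar pts 266 x,z pct 2/50/98 [[-7.9, -26.7, -14.2], [-1.6, -1.0, 1.8], [1.0, 28.6, 11.1]]
brass px in trough 0
bumps 159
[(np.int32(73), [11.0, 37.0, 17.0]), (np.int32(85), [16.0, -5.0, 17.0])]
```

Call:
servo_tool(targets=[{"gripper":1,"tx":0,"ty":0,"tz":-0.01,"twist":0},{"gripper":1,"tx":0,"ty":0,"tz":-0.02,"twist":0},{"gripper":1,"tx":0,"ty":0,"tz":-0.03,"twist":0},{"gripper":1,"tx":0,"ty":0,"tz":-0.03,"twist":0}], squeeze=5)

```text
time_s: 39.08
position: [534.6, -96.6, 241.2]
tcp_rot: [180.0, -0.1, 7.4]
ft_force: [0.6, 0.3, -2.2]
width: 0.728
finger_force: 5.0
```

Call:
servo_tool(targets=[{"gripper":1,"tx":-0.01,"ty":0,"tz":0,"twist":0},{"gripper":1,"tx":-0.02,"ty":-0.03,"tz":0,"twist":0},{"gripper":1,"tx":-0.03,"ty":-0.07,"tz":0,"twist":0.04},{"gripper":1,"tx":-0.04,"ty":-0.11,"tz":0,"twist":0.08},{"gripper":1,"tx":-0.046,"ty":-0.15,"tz":0,"twist":0.12},{"gripper":1,"tx":-0.046,"ty":-0.19,"tz":0,"twist":0.16},{"gripper":1,"tx":-0.046,"ty":-0.23,"tz":0,"twist":0.2},{"gripper":1,"tx":-0.046,"ty":-0.26,"tz":0,"twist":0.211}], squeeze=40)

```text
time_s: 40.08
position: [454.0, 156.3, 239.6]
tcp_rot: [180.0, 0.0, -4.7]
ft_force: [0.0, 0.8, -1.4]
width: 0.725
finger_force: 40.0
```

```bash
python3 - <<'E'
from bar import *
go(445,284,241,-4.75);bar(-4.75)
c=dict(np.load('last_top.npz'));P=cloud(c);d=local(P,(594.8,-89.3),0)
rim=d[(np.hypot(d[:,0],d[:,1])<75)&(d[:,2]>58)&(d[:,2]<75)]; print("rim",len(rim),rect(rim))
k=(np.hypot(d[:,0],d[:,1])<52)&(d[:,2]>9)&(d[:,2]<40)
L,lab,st,ce=cv2.connectedComponentsWithStats(k.reshape(480,640).astype(np.uint8)); print([(int(st[i,4]),np.nanmedian(d[lab.ravel()==i],0).round(0).tolist()) for i in range(1,L) if st[i,4]>4])
cv2.imwrite('pics/s9.png',np.hstack([cv2.resize(c['image'][200:265,320:385],(400,400),interpolation=2),cv2.resize(np.load('last_scene.npz')['image'][100:340,300:540],(400,400),interpolation=2)]))
E
```

```text
t 40.08 pos [454.  156.3 239.6] rot [ 1.7999e+02  2.0000e-02 -4.7500e+00] F [ 0.   0.8 -1.4] w 63.8 ff 40.0 j [ 43.   2. -24.  -0. -64.  43.]
MOVE tx -0.0195 ty -0.1265 tz -0.0014 twist 0.0000
top [(15, -97.6, -101.5), (25, -104.3, -108.6), (35, -110.6, -113.0)]
scene [(15, -99.6, -104.2), (25, -105.5, -110.1), (35, -110.5, -116.2), (45, -116.9, -122.2), (55, -119.4, -119.4)]
bar pts 202 x,z pct 2/50/98 [[-5.6, -23.6, -12.8], [-1.1, 1.2, 1.7], [1.3, 27.8, 11.5]]
rim 266 ((0.6609077453613281, -0.10033035278320312), (113.65435028076172, 114.5469741821289), 87.59800720214844)
[(110, [42.0, 6.0, 18.0]), (60, [11.0, 40.0, 17.0]), (62, [10.0, -8.0, 18.0])]
```

View pics/s9.png

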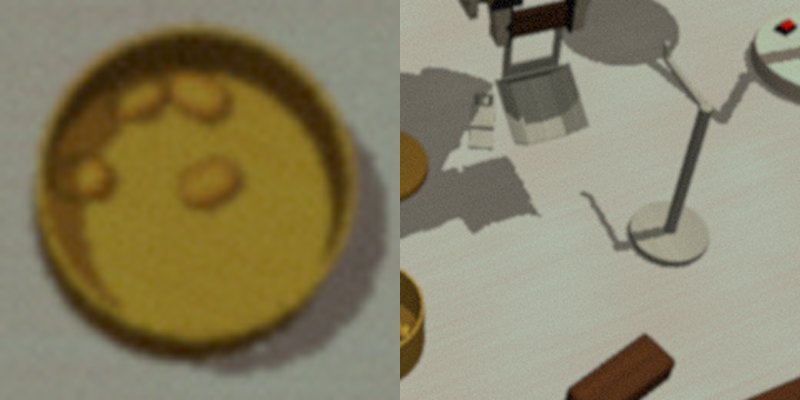

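All four pins are in the canister, at crop (140,98), (200,95), (93,178) and (210,183). The scoop hangs about 32° nose-down beside the hook. Moving to line up with the prong.

Call:
servo_tool(targets=[{"gripper":1,"tx":-0.007,"ty":-0.035,"tz":-0.001,"twist":0},{"gripper":1,"tx":-0.014,"ty":-0.075,"tz":-0.001,"twist":0},{"gripper":1,"tx":-0.019,"ty":-0.11,"tz":-0.001,"twist":0},{"gripper":1,"tx":-0.0195,"ty":-0.1265,"tz":-0.001,"twist":0},{"gripper":1,"tx":-0.0195,"ty":-0.1265,"tz":-0.001,"twist":0},{"gripper":1,"tx":-0.0195,"ty":-0.1265,"tz":-0.001,"twist":0}])

```text
time_s: 40.92
position: [445.9, 282.0, 240.6]
tcp_rot: [180.0, 0.0, -4.8]
ft_force: [0.2, -0.9, -2.7]
width: 0.725
finger_force: 40.0
```

```bash
python3 - <<'E'
from bar import *
np.set_printoptions(precision=1,suppress=True)
go(547.2,276.1,241,-4.75);bar(-4.75)
p=monitor.sense()["position"]; o=(597,272); print("tcp in hook",local(p,o,-4.75)[0])
for n in("top","scene"):
    q=local(cloud(dict(np.load(f"last_{n}.npz"))),o,-4.75)
    f=q[(q[:,0]>-105)&(q[:,0]<12)&(abs(q[:,1])<15)&(q[:,2]>190)&(q[:,2]<222)]
    if len(f): print(n,len(f),"prong y(x)",np.polyfit(f[:,0],f[:,1],1),"x range",f[:,0].min(),f[:,0].max(),"tip z",f[f[:,0]<-78][:,2].max() if (f[:,0]<-78).any() else None,"prong z",np.median(f[(f[:,0]>-70)][:,2]))
    b=q[(abs(q[:,0]+150)<25)&(abs(q[:,1])<36)&(q[:,2]>225)&(q[:,2]<260)]; 
    w=q[(abs(q[:,0]+155)<25)&(abs(q[:,1])<40)&(q[:,2]>190)&(q[:,2]<215)]
    if len(w)>5: print(" rails y",np.percentile(w[:,1],[2,25,50,75,98]))
E
```

```text
t 40.92 pos [445.9 282.  240.6] rot [180.    0.   -4.8] F [ 0.2 -0.9 -2.7] w 63.8 ff 40.0 j [ 54.   7. -18.  -0. -65.  32.]
MOVE tx 0.1014 ty -0.0026 tz -0.0004 twist -0.0004
top [(15, -98.0, -98.1), (25, -100.5, -105.8), (65, -29.1, -35.6), (75, -40.2, -43.6), (85, -40.9, -45.7), (95, -42.0, -46.4), (105, -40.2, -47.2), (115, -41.3, -44.6)]
scene [(15, -99.4, -104.9), (25, -105.1, -109.6), (35, -111.0, -115.3), (45, -116.5, -120.6), (55, -118.8, -119.4), (65, -29.2, -37.3), (75, -41.3, -46.8), (85, -43.5, -45.5), (95, -41.7, -46.3), (105, -42.0, -46.6), (115, -43.5, -46.1)]
bar pts 186 x,z pct 2/50/98 [[-4.8, -25.2, -14.5], [-1.2, 2.6, -0.7], [1.7, 27.2, 11.0]]
tcp in hook [-151.2   -2.5  240.9]
top 220 prong y(x) [-0.   0.5] x range -88.98070458386233 7.045126086452006 tip z 216.23581253288467 prong z 199.2033826224831
scene 279 prong y(x) [-0.  -0.6] x range -89.63037181713219 6.666279818134543 tip z 214.49808686553934 prong z 198.09648533671407
 rails y [-35.6 -31.8  19.6  23.4  29.2]
```

Call:
servo_tool(targets=[{"gripper":1,"tx":0.015,"ty":-0.0026,"tz":-0.0005,"twist":0},{"gripper":1,"tx":0.03,"ty":-0.0026,"tz":-0.001,"twist":0},{"gripper":1,"tx":0.045,"ty":-0.0026,"tz":-0.001,"twist":0},{"gripper":1,"tx":0.06,"ty":-0.0026,"tz":-0.001,"twist":0},{"gripper":1,"tx":0.075,"ty":-0.0026,"tz":-0.001,"twist":0},{"gripper":1,"tx":0.09,"ty":-0.0026,"tz":-0.001,"twist":0},{"gripper":1,"tx":0.1,"ty":-0.0026,"tz":-0.001,"twist":0},{"gripper":1,"tx":0.1,"ty":-0.0026,"tz":-0.001,"twist":0}])

```text
time_s: 42.02
position: [545.9, 277.1, 241.0]
tcp_rot: [179.9, 0.1, -4.8]
ft_force: [-2.1, -0.2, -3.9]
width: 0.728
finger_force: 40.0
```

Call:
servo_tool(targets=[{"gripper":1,"tx":0,"ty":0,"tz":0.006,"twist":0},{"gripper":1,"tx":0,"ty":0,"tz":0.012,"twist":0},{"gripper":1,"tx":0,"ty":0,"tz":0.016,"twist":0},{"gripper":1,"tx":0,"ty":0,"tz":0.018,"twist":0}])

```text
time_s: 42.52
position: [545.8, 277.4, 223.6]
tcp_rot: [180.0, 0.0, -4.7]
ft_force: [-3.5, -0.1, 0.0]
width: 0.723
finger_force: 40.0
```

```bash
python3 - <<'E'
from bar import *
go(547.2,276.1,219,-4.75);bar(-4.75)
E
```

```text
t 42.52 pos [545.8 277.4 223.6] rot [ 1.7999e+02  1.0000e-02 -4.7300e+00] F [-3.5 -0.1  0. ] w 63.6 ff 40.0 j [ 45.  16.  -9.   0. -65.  40.]
MOVE tx 0.0015 ty 0.0012 tz 0.0046 twist 0.0004
top [(15, -26.1, -29.7), (25, -27.3, -108.7), (35, -26.9, -28.3), (55, -26.6, -28.7)]
scene [(15, -104.7, -112.1), (25, -111.1, -116.8), (35, -117.3, -124.2), (45, -95.1, -149.0), (55, -82.3, -149.7)]
bar pts 173 x,z pct 2/50/98 [[-5.6, -23.8, -14.4], [-1.5, 1.9, 2.4], [0.9, 27.9, 10.7]]
```

Call:
servo_tool(targets=[{"gripper":1,"tx":-0.005,"ty":0,"tz":0,"twist":0},{"gripper":1,"tx":-0.01,"ty":0,"tz":0,"twist":0},{"gripper":1,"tx":-0.01,"ty":0,"tz":0.002,"twist":0},{"gripper":1,"tx":-0.01,"ty":0,"tz":0.003,"twist":0},{"gripper":1,"tx":-0.01,"ty":0,"tz":0.003,"twist":0}], squeeze=10)

```text
time_s: 43.25
position: [536.1, 278.2, 220.8]
tcp_rot: [180.0, 0.0, -4.7]
ft_force: [0.1, 0.2, -2.2]
width: 0.735
finger_force: 10.0
```

```bash
python3 - <<'E'
from bar import *
go(547.2,276.1,219,-4.75);bar(-4.75);print(local(monitor.sense()["position"],(597,272),-4.75))
E
```

```text
t 43.25 pos [536.1 278.2 220.8] rot [179.99   0.    -4.75] F [ 0.1  0.2 -2.2] w 64.7 ff 10.0 j [ 46.  15. -11.   0. -64.  39.]
MOVE tx 0.0113 ty 0.0011 tz 0.0018 twist 0.0001
top [(15, -25.2, -25.2), (25, -109.4, -110.5), (55, -39.0, -46.4), (65, -41.5, -53.4)]
scene [(15, -104.8, -110.8), (25, -111.3, -115.9), (35, -118.1, -124.6), (45, -123.0, -126.0), (55, -79.6, -145.1), (65, -83.2, -149.1)]
bar pts 171 x,z pct 2/50/98 [[-5.5, -24.7, -14.2], [-1.5, -3.1, -0.1], [0.9, 28.0, 11.3]]
[[-61.20269963   1.13384319 220.80294397]]
```

Call:
servo_tool(targets=[{"gripper":1,"tx":0,"ty":0,"tz":0.001,"twist":0},{"gripper":1,"tx":0,"ty":0,"tz":0.002,"twist":0},{"gripper":1,"tx":0,"ty":0,"tz":0.003,"twist":0},{"gripper":1,"tx":0,"ty":0,"tz":0.003,"twist":0}], squeeze=5)

```text
time_s: 43.85
position: [536.5, 278.2, 218.9]
tcp_rot: [-180.0, -0.1, -4.7]
ft_force: [-0.8, -1.9, 5.2]
width: 0.732
finger_force: 5.0
```

Call:
servo_tool(targets=[{"gripper":1,"tx":0,"ty":0,"tz":-0.001,"twist":0},{"gripper":1,"tx":0,"ty":0,"tz":-0.001,"twist":0},{"gripper":1,"tx":0,"ty":0,"tz":-0.001,"twist":0}], squeeze=3)

```text
time_s: 44.22
position: [536.3, 278.3, 219.0]
tcp_rot: [-180.0, -0.0, -4.7]
ft_force: [1.6, -0.2, 2.0]
width: 0.726
finger_force: 3.0
```

Call:
servo_tool(targets=[{"gripper":0.25,"tx":0,"ty":0,"tz":0,"twist":0},{"gripper":0.2,"tx":0,"ty":0,"tz":0,"twist":0},{"gripper":0.1,"tx":0,"ty":0,"tz":0,"twist":0},{"gripper":0,"tx":0,"ty":0,"tz":0,"twist":0},{"gripper":0,"tx":0,"ty":0,"tz":0,"twist":0},{"gripper":0,"tx":0,"ty":0,"tz":0,"twist":0},{"gripper":0,"tx":0,"ty":0,"tz":0,"twist":0},{"gripper":0,"tx":0,"ty":0,"tz":0,"twist":0}])

```text
time_s: 45.22
position: [536.0, 278.2, 218.9]
tcp_rot: [-180.0, -0.0, -4.7]
ft_force: [0.7, 0.5, 0.4]
width: 1.0
finger_force: 0.0
```

```bash
python3 - <<'E'
from bar import *
go(547.2,276.1,219,-4.75);bar(-4.75)
E
```

```text
t 45.23 pos [536.  278.2 218.9] rot [-180.     -0.     -4.75] F [0.7 0.5 0.4] w 88.0 ff 0.0 j [ 46.  15. -11.   0. -64.  39.]
MOVE tx 0.0113 ty 0.0011 tz -0.0001 twist 0.0001
top [(25, -25.5, -25.5), (55, -47.6, -65.4), (65, -50.5, -73.5)]
scene [(15, -118.0, -124.4), (25, -126.2, -131.3), (35, -25.2, -25.2), (45, -25.2, -25.2), (55, -79.2, -149.7), (65, -82.6, -149.5)]
bar pts 170 x,z pct 2/50/98 [[-3.0, -28.7, -13.2], [1.1, -4.2, 3.5], [4.0, 25.1, 11.6]]
```

Call:
servo_tool(targets=[{"gripper":0,"tx":0,"ty":0,"tz":-0.01,"twist":0},{"gripper":0,"tx":0,"ty":0,"tz":-0.025,"twist":0},{"gripper":0,"tx":0,"ty":0,"tz":-0.05,"twist":0},{"gripper":0,"tx":0,"ty":0,"tz":-0.08,"twist":0},{"gripper":0,"tx":0,"ty":0,"tz":-0.11,"twist":0},{"gripper":0,"tx":0,"ty":0,"tz":-0.11,"twist":0},{"gripper":0,"tx":0,"ty":0,"tz":-0.11,"twist":0},{"gripper":0,"tx":0,"ty":0,"tz":-0.11,"twist":0}])

```text
time_s: 46.32
position: [535.7, 278.0, 328.2]
tcp_rot: [180.0, 0.1, -4.7]
ft_force: [0.0, -0.2, 0.8]
width: 1.003
finger_force: 0.0
```

Call:
servo_tool(targets=[{"gripper":0,"tx":0,"ty":0,"tz":0,"twist":0},{"gripper":0,"tx":0,"ty":0,"tz":0,"twist":0},{"gripper":0,"tx":0,"ty":0,"tz":0,"twist":0},{"gripper":0,"tx":0,"ty":0,"tz":0,"twist":0},{"gripper":0,"tx":0,"ty":0,"tz":0,"twist":0},{"gripper":0,"tx":0,"ty":0,"tz":0,"twist":0},{"gripper":0,"tx":0,"ty":0,"tz":0,"twist":0},{"gripper":0,"tx":0,"ty":0,"tz":0,"twist":0}])

```text
time_s: 47.32
position: [536.0, 278.2, 328.9]
tcp_rot: [180.0, -0.0, -4.7]
ft_force: [-0.4, -0.6, 0.1]
width: 1.0
finger_force: 0.0
```

```bash
python3 - <<'E'
from h import *
from plant import read_camera
for k in range(3):
    c=read_camera("scene"); q=local(cloud(c),(597,272),-4.75); h=cv2.cvtColor(c["image"],cv2.COLOR_BGR2HSV).reshape(-1,3)
    m=((h[:,0]<12)|(h[:,0]>170))&(h[:,1]>90)&(abs(q[:,0]+55)<60)&(abs(q[:,1])<50)&(q[:,2]>180)&(q[:,2]<250)
    g=q[m]; print("bar",len(g),np.percentile(g,[2,50,98],axis=0).round(1).tolist())
    p=q[(abs(q[:,0]+45)<70)&(abs(q[:,1])<55)&(q[:,2]>60)&(q[:,2]<150)]; print("pan",len(p),np.median(p,0).round(1))
go(0,0,0,0)
E
```

```text
bar 184 [[-63.4, -31.0, 207.2], [-59.7, -1.8, 221.0], [-56.2, 26.0, 230.3]]
pan 1777 [-56.7  -0.2 116. ]
bar 165 [[-64.3, -31.4, 206.9], [-59.4, -7.9, 222.0], [-55.9, 25.4, 230.4]]
pan 1761 [-56.9  -0.3 115.9]
bar 167 [[-63.7, -31.0, 205.8], [-59.5, -1.4, 222.8], [-56.1, 25.4, 229.7]]
pan 1766 [-57.3   0.  115.9]
t 47.48 pos [536.  278.2 328.9] rot [180.    -0.    -4.74] F [-0.   0.5  0. ] w 88.4 ff 0.0 j [ 46.  12.  -1.   0. -78.  39.]
MOVE tx -0.5112 ty 0.3216 tz 0.3289 twist -0.0828
```

The scoop hangs at rest on the hook, with its bar at hook x about -60 and y about -3, and the arm is clear. Handing in.

```bash
python3 -c "
from plant import r
print(r.hand_in())"
```

```text
the job is handed in; nothing more can be done
None
```

I handed the job in: all four pins are in the upright canister, which hasn't moved, and the scoop hangs at rest by its window on the hook with the arm clear; the hand-in gave no verdict.

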